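# Empty the ball canister and heft it to be sure

## Robot

A 7-joint arm with a two-finger parallel gripper is mounted at the origin on a cart in front of the work surface, level with it; the furniture and walls round the work are solid. World frame = base frame: x ahead of the robot, y to its left, z up, the work surface at z = 0. Lengths are in m, angles in rad, forces in N, time in s.
With the tool pointing down it reaches from about 0.425 to 0.875 m from the base axis. Payload 8.4 kg.
Tool frame: the origin (TCP) lies midway between the tips of the shut fingers; the grasp point (between the pads) lies 19 mm behind it; z points along the fingers, y is the direction in which the jaws open and shut (so a half turn about z gives the same grasp; the last joint's range is limited). The gripper opens to 87 mm and grips with 3 to 60 N. Pads are 19 mm wide; open, the fingers measure 117 mm over their backs; the gripper's body (75 mm by 190 mm) begins 51 mm behind the grasp point.
Start: joints at [1.159, 0.333, 0.04, 1.465, -0.013, 1.343, -0.059], TCP at [0.2, -0.618, 0.223] pointing down, gripper open.
Joint ranges: [-2.58, 2.58], [-0.38, 2.09], [-1.3, 1.39], [0.25, 2.4], [-1.5, 4.64], [0.08, 2.09], [-2.65, 2.65]. Speed limits (rad/s): [2.22, 2.22, 2.79, 2.79, 3.14, 3.14, 3.14].

## Interface

Orientations are given as a rotation vector (axis times angle).
In Python, from cell import robot gives the robot as it stands.
- The arm moves only by the tool servo_tool, never from a script. Its argument "motion" is a list that holds one entry, the list of rows, each a list of 7 numbers: the shift along the world's x, y, z in units of 400 mm (1.0 is 400 mm), then the turn, a rotation vector about the world's x, y, z in units of 45 degrees (1.0 is 45 degrees), then the gripper command: -1 is shut, 1 is fully open, values between are in proportion. In form: [[[tx, ty, tz, rx, ry, rz, hand], ...]]. A call has 1 to 8 rows; each row is the pose to reach, as a shift and turn from the pose commanded when the call began; what a row does not reach only later rows make up. A row lasts 1/10 s, in which the tool goes at most 50 mm and 8.59 degrees, less where a joint would pass 70% of its speed; a pose out of reach is approached as far as the arm can. A call with a number of a shift or a turn outside -1 to 1 is refused whole. A call with a gripper value outside its range is refused whole. The fingers move at their own pace and stop on an object; "force" is the grip in N (left out, the last holds). Time passes only in rows, so rows that repeat a pose let the fingers close. It gives the time, the measured TCP pose, the force and the opening at its end, in the units of the state.
- robot.get_state(): the state, without advancing time (a new reading comes with each control period).
- robot.read_camera(name): name is "scene" or "top" or "wrist"; returns a dict with "frame" (480x640x3 uint8, red, green, blue), "mtx" (3x3 intrinsics, pixels), "xyz" and "attitude" of the camera in the world. Camera axes: x right, y up, looking along -z (the intrinsics and any distortion apply to the point x, -y, -z); pixel columns grow to the right and rows downward; lengths in m; the calibration is good to about 2 mm. A picture is of the moment at which its call begins. There is no depth.
- robot.hand_in(): hands the job in, once; it reports no verdict.
Trained networks look in the newest picture that a camera, given by its name, has taken for a name from the list of things; names that differ only in an ending like _2 or _b are one class to them, and where a whole thing is asked for, a point or a joint stands for the part that bears it (a point fixed in the world has none). Each returns a list of dicts, best first, with "p" (0 to 1); they miss things now and then, are a little off and sometimes report something else, mostly with a low value. They report only what shows in the picture. A call takes as long as a camera call. They do not tell look-alikes from the thing itself.
- robot.cut_out(camera, name): "pixels" (480x640 bool, what is visible of it).
- robot.tip_of(camera, name): "at" ([x, y, z] in m, in world coordinates, good to about 4 mm: a listed point, or the origin of a listed thing).
The state is a dict: "t": time; "joint_pos": joint angles; "qvel": joint speeds; "tau": joint torques, N m; "eef_pos": TCP position; "eef_rot": TCP orientation; "wrist_force": force on the tool from outside, world axes, zero at the start; "torque": the same for the moment, N m; "width": finger opening in m.
Only numpy, scipy, OpenCV 4.12 (cv2) and the standard library are available. Lean on these libraries where they do the work, as an engineer would, in place of code of your own. Each camera call takes 0.05 s, during which the arm holds its last target.

## Task

Pick up the canister and tip it over the wooden tray to empty out its three steel balls, then hold it upright and still, clear of everything, for about a second and judge by its weight whether any balls are left; a catch plate inside may hold them back, so if it is still heavy tip it again another way round and heft it again. When it hefts empty and all three balls are in the tray, stand it upright back on the cork disc and let go. Leave the other things on the saw where they are.

Things in the scene. Friction and masses are not known exactly. Their poses are not given: they have to be found in the camera images.
- can_mid (a point): centre (half-way up, on the axis) of the open round canister: plain grey, outside diameter 64 mm, 95 mm tall, wall 4 mm; z points along its axis to the mouth. It starts upright on the cork disc, rim 47.5 mm above this point. Can and plate, without balls, weigh 0.18 to 0.26 kg
- can_mouth (a point): centre of the canister's mouth, level with its rim, 47.5 mm beyond can_mid; same axes
- can_floor (a point): centre of the canister's inner floor (5 mm thick), same axes. On the floor lie three loose steel balls (24 mm, 57 g, so 0.56 N each; not measured). They roll easily and roll out within a second once the canister is tipped well past level (107 to 120 degrees from upright), unless the catch plate holds them
- can_plate (a point): point on the axis 23 mm below the rim, in the plane of a flat 3 mm catch plate that closes about a fifth of the bore at one side, its straight edge 13 mm off the axis. It has swivelled to an unknown direction (these axes do not show it) and stays there, stiff. Balls that roll down on the plate's side are held; tipped with the plate's side not lowest, they come out
- tray: open square plywood tray, outside 180 x 180 x 55 mm, walls 8 mm, fixed; origin at the centre of its underside (saw top, z = 0), z up, sides along its x and y. Tray and cork disc lie on opposite sides, left or right; between them a fixed cream carton slopes along the middle of the saw (y near 0, x 0.42 to 0.78, up to 0.15 m high): keep the arm clear of it
- rest: flat cork disc, 110 mm across, 6 mm thick, fixed, lying on the saw top; origin at the centre of its underside. The canister starts on it, near its middle, and must come back on it
- block: bystander: cork sanding block 42 x 68 x 30 mm, origin at the centre of its underside; to be left alone
- tags: bystander: stack of brown card tags lying flat, 93 x 52 x 12 mm, origin at the centre of its underside; to be left alone
- roll: bystander: roll of tape lying flat, 98 mm across, 25 mm high, origin at the centre of its underside; to be left alone
Things that resemble listed ones, but are neither listed nor needed, are in the scene too. Leave any pink look-alike of the rest alone.

How it is judged:
By the outcome, as a careful person would: the job done as asked, in the order asked, and still so for the second after the job is handed in, with the robot touching nothing.
It also fails if it takes over 72 s, if anything falls off the work surface, if the arm or the gripper's body presses on something with over 40 N, if the wrist force passes 120 N, or if a joint passes its speed limit or range.

## Working session

There is one attempt and no reset: what is moved stays moved. The work goes in short steps, Python scripts to look and compute and a tool call to move; the robot and the scene stay as the last step left them, time stands still between calls to the robot, and variables do not carry over. Pictures are saved under pics/ and viewed, and the job is handed in when it is done.

Besides the shell and the picture viewer there is one more tool, called after ">>>" as name(argument=value, ...) on one line, values as JSON. servo_tool: Moves the arm, as the interface text tells. Shifts and turns lie within -1 to 1; 1 stands for 400 mm of shift or 45 degrees of turn. Its arguments: {"type":"object","properties":{"motion":{"type":"array","items":{"type":"array","items":{"type":"array","items":{"type":"number"}}}},"force":{"type":"number"}},"required":["motion"]}

```bash
ls -la; mkdir -p pics; cat > h.py <<'E'
import numpy as np,cv2
from cell import robot
from scipy.spatial.transform import Rotation as R
def save(c,fn):
    d=robot.read_camera(c); cv2.imwrite('pics/'+fn,d['frame'][:,:,::-1]); return d
E
python3 - <<'E'
from h import *
print(robot.get_state())
for c in ['scene','top']:
    d=save(c,c+'0.png'); print(c,d['mtx'],d['xyz'],d['attitude'],[k for k in d])
    for n in ['can_mid','can_mouth','tray','rest','block','tags','roll']:
        print(n,[(np.round(q['at'],3).tolist(),round(q['p'],2)) for q in robot.tip_of(c,n)][:4])
E
```

```text
total 12
drwxr-xr-x  3 agent agent 4096 Dec  7 04:07 .
drwxr-xr-x 23 root  root  4096 Dec  7 04:07 ..
drwxr-xr-x  2 agent agent 4096 Dec  7 04:07 pics
{'t': 0.0, 'joint_pos': array([ 1.15880573,  0.33395652,  0.03986802,  1.46628949, -0.01337534,
        1.34328769, -0.058509  ]), 'qvel': array([-0.00059736,  0.00144351,  0.00118797, -0.001022  , -0.00144747,
       -0.00037075, -0.00038561]), 'tau': array([-8.34455404e-04, -6.56359220e+01,  1.33477416e+00, -4.03792584e+01,
       -5.97660779e-02,  4.48551890e-02,  9.97202892e-05]), 'eef_pos': array([ 0.1998345 , -0.61801926,  0.2216208 ]), 'eef_rot': array([-3.10164550e+00, -4.89052296e-01,  6.21231142e-04]), 'wrist_force': array([ 0.39350881, -0.36967959, -0.3574965 ]), 'torque': array([-0.03470646, -0.03266852, -0.03066112]), 'width': 0.08702223163210088}
scene [[459.15505714   0.         312.47929542]
 [  0.         459.15505714 244.44165906]
 [  0.           0.           1.        ]] [0.1339014  0.3740948  0.82218386] [ 0.31524143 -0.74594494 -2.26049578] ['frame', 'mtx', 'xyz', 'attitude']
can_mid []
can_mouth [([0.441, -0.305, 0.101], 0.89)]
tray [([0.467, 0.263, 0.004], 0.97)]
rest [([0.444, -0.313, -0.0], 0.97), ([0.662, 0.09, 0.0], 0.78)]
block [([0.687, 0.227, -0.002], 0.66)]
tags [([0.414, -0.11, -0.002], 0.95)]
roll [([0.665, -0.203, 0.003], 0.71)]
top [[565.48483557   0.         318.37185772]
 [  0.         565.48483557 238.77801211]
 [  0.           0.           1.        ]] [ 0.45973945 -0.02436109  1.20245979] [ 0.0631084  -0.08331801 -1.56337732] ['frame', 'mtx', 'xyz', 'attitude']
can_mid [([0.442, -0.302, 0.048], 0.97)]
can_mouth [([0.437, -0.309, 0.104], 0.94)]
tray [([0.466, 0.259, -0.002], 0.82)]
rest [([0.66, 0.09, 0.001], 0.92), ([0.444, -0.314, -0.004], 0.91)]
block [([0.689, 0.227, 0.0], 0.75), ([0.414, -0.118, -0.002], 0.54)]
tags [([0.415, -0.116, -0.001], 0.58)]
roll [([0.669, -0.201, -0.001], 0.95)]
```

View pics/scene0.png

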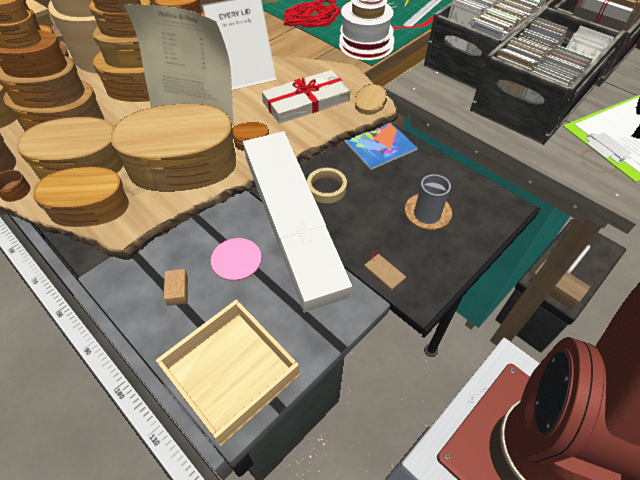

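View pics/top0.png

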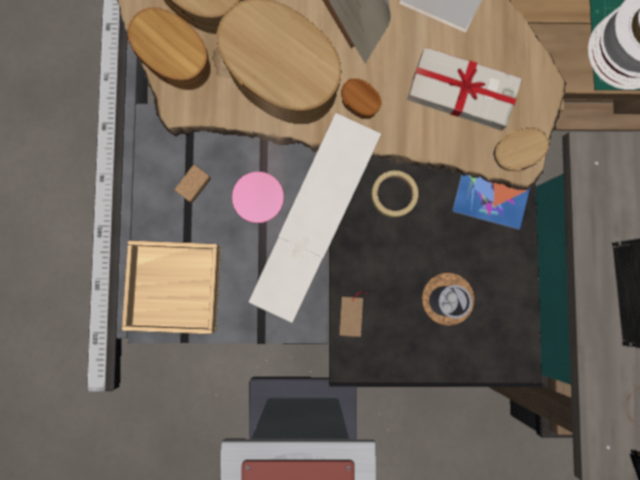

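```bash
python3 - <<'E'
import cv2,numpy as np
a=cv2.imread('pics/top0.png');b=cv2.imread('pics/scene0.png')
c=cv2.resize(a[200:320,420:540],(400,400),interpolation=cv2.INTER_CUBIC)
print(a.shape)
cv2.imwrite('pics/crop0.png',c)
E
```

```text
(480, 640, 3)
```

View pics/crop0.png

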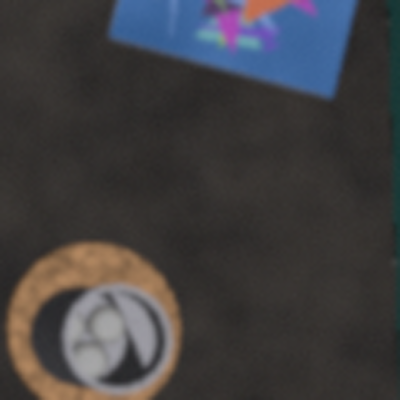

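```bash
python3 - <<'E'
from h import *
for c in ['scene','top']:
    d=save(c,c+'1.png'); Rm=R.from_rotvec(d['attitude']).as_matrix()
    for n in ['can_mid','rest','tray','can_plate','can_floor']:
        for q in robot.cut_out(c,n)[:2]:
            m=q['pixels'];ys,xs=np.nonzero(m)
            print(c,n,round(q['p'],2),m.sum(),xs.min(),xs.max(),ys.min(),ys.max(),xs.mean(),ys.mean())
    # rest circle fit & can rim
    a=d['frame'];
    x=cv2.imread('pics/%s1.png'%c)
    s=x[160:240,390:470] if c=='scene' else x[260:340,410:490]
    cv2.imwrite('pics/crop_%s.png'%c,cv2.resize(s,(560,560),interpolation=cv2.INTER_CUBIC))
    for n in ['can_plate','can_floor','can_mouth','can_mid','rest','tray']:
        print(n,[(np.round(q['at'],4).tolist(),round(q['p'],2)) for q in robot.tip_of(c,n)][:4])
E
```

```text
scene can_mid 0.95 1299 414 450 175 223 431.49422632794455 198.5504234026174
scene rest 0.79 1710 211 261 238 280 235.73625730994152 258.7842105263158
scene rest 0.71 595 405 451 195 229 426.92436974789916 215.40504201680673
scene tray 0.7 11097 157 299 301 443 228.8663602775525 370.03947012706135
scene tray 0.39 1290 414 450 175 222 431.3403100775194 198.28992248062016
scene can_plate 0.64 1321 414 450 175 223 431.6109008327025 198.5215745647237
scene can_floor 0.61 1315 414 450 175 223 431.4562737642586 198.5558935361217
can_plate [([0.4388, -0.3036, 0.0775], 0.93)]
can_floor [([0.4429, -0.3048, 0.0114], 0.84)]
can_mouth [([0.4419, -0.3019, 0.1022], 0.75)]
can_mid [([0.4414, -0.3025, 0.0514], 0.71)]
rest [([0.6627, 0.0915, 0.0005], 0.85), ([0.4409, -0.3144, -0.0002], 0.59)]
tray [([0.4689, 0.2641, 0.001], 0.56)]
top can_mid 0.61 970 429 471 285 319 450.9185567010309 301.4298969072165
top rest 0.67 972 422 473 273 324 443.7119341563786 295.724279835391
top rest 0.65 2009 232 282 172 221 257.45793927327026 196.6386261821802
top tray 0.72 8410 123 221 240 332 171.5745541022592 286.7148632580262
top can_plate 0.56 859 429 471 286 317 450.49243306169967 301.0186263096624
top can_floor 0.91 984 429 471 285 317 450.9573170731707 300.6656504065041
can_plate [([0.4427, -0.305, 0.0819], 0.64)]
can_floor [([0.4416, -0.3007, 0.0109], 0.8)]
can_mouth [([0.4388, -0.3087, 0.102], 0.59), ([0.6673, -0.1988, -0.0005], 0.28)]
can_mid [([0.444, -0.3021, 0.05], 0.81), ([0.4417, -0.3018, 0.0099], 0.18)]
rest [([0.6616, 0.0884, 0.0013], 0.91), ([0.4421, -0.3111, -0.0042], 0.87), ([0.4452, -0.3061, 0.0826], 0.28)]
tray [([0.4628, 0.256, 0.0022], 0.69), ([0.4414, -0.3038, 0.0113], 0.32)]
```

View pics/crop_top.png

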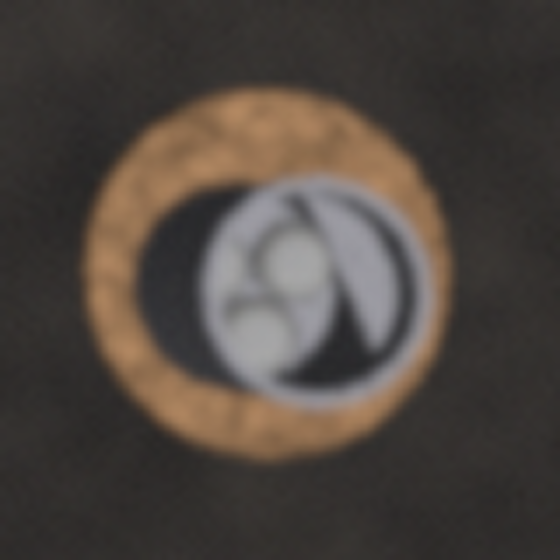

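View pics/crop_scene.png

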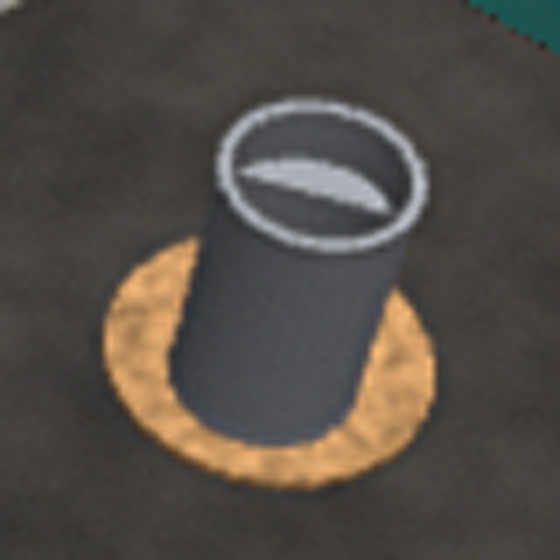

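The canister is the grey can at top (455,300) / scene (433,198). It stands on the brown cork disc at (0.443,-0.313), and the pink disc at top (257,197) is the look-alike. The enlarged crop shows the catch plate inside, facing about azimuth -64° (image right and slightly up). The tray is at left, (0.466,0.26). I'll start moving and log poses to learn the arm's kinematics.

```bash
cat > log.py <<'E'
from h import *
import json
s=robot.get_state()
d={k:(v.tolist() if hasattr(v,'tolist') else v) for k,v in s.items()}
open('log.jsonl','a').write(json.dumps(d)+'\n')
Rm=R.from_rotvec(s['eef_rot']).as_matrix()
print('t',round(s['t'],2),'q',np.round(s['joint_pos'],3),'p',np.round(s['eef_pos'],4),'z',np.round(Rm[:,2],3),'y',np.round(Rm[:,1],3),'F',np.round(s['wrist_force'],2),'w',round(s['width'],4))
E
python3 log.py
```

```text
t 2.0 q [ 1.159  0.333  0.04   1.465 -0.013  1.343 -0.058] p [ 0.2    -0.6184  0.2225] z [-0.  0. -1.] y [ 0.308 -0.951 -0.   ] F [ 0.38 -0.05  0.1 ] w 0.0872
```

>>> servo_tool(motion=[[[0.1, 0.1, 0.15, 0, 0, 0, 1], [0.2, 0.2, 0.3, 0, 0, 0, 1], [0.3, 0.3, 0.4, 0, 0, 0, 1], [0.3, 0.3, 0.4, 0, 0, 0, 1], [0.3, 0.3, 0.4, 0, 0, 0, 1]]])

```text
t: 2.5
eef_pos: [0.3224, -0.4964, 0.3855]
eef_rot: [3.1, 0.493, 0.003]
wrist_force: [0.4, -0.2, 0.8]
width: 0.087
```

```bash
python3 log.py
```

```text
t 2.5 q [ 0.961  0.183 -0.049  1.325  0.008  1.63  -0.342] p [ 0.3224 -0.4964  0.3855] z [ 0.002 -0.002 -1.   ] y [ 0.31  -0.951  0.003] F [ 0.38 -0.24  0.82] w 0.087
```

>>> servo_tool(motion=[[[0.05, 0.1, 0, -0.19, 0, 0, 1], [0.1, 0.2, 0, -0.38, 0, 0, 1], [0.15, 0.3, 0, -0.57, 0, 0, 1], [0.15, 0.4, 0, -0.7, 0, 0, 1], [0.15, 0.4, 0, -0.7, 0, 0, 1]]])

```text
t: 3.0
eef_pos: [0.3827, -0.3303, 0.3823]
eef_rot: [2.557, 0.42, -0.111]
wrist_force: [-0.2, -0.9, -0.1]
width: 0.0871
```

```bash
python3 log.py
```

```text
t 3.0 q [ 0.682 -0.203 -0.373  1.815  0.462  1.351 -1.001] p [ 0.3827 -0.3303  0.3823] z [ 0.006 -0.527 -0.85 ] y [ 0.318 -0.805  0.501] F [-0.19 -0.92 -0.11] w 0.0871
```

>>> servo_tool(motion=[[[0.0, 0, 0, 0, 0, 0.19, 1], [0, 0, 0, 0, 0, 0.38, 1], [0, 0, 0, 0, 0, 0.57, 1], [0, 0, 0, 0, 0, 0.76, 1], [0, 0, 0, 0, 0, 0.76, 1]]])

```text
t: 3.5
eef_pos: [0.3783, -0.3398, 0.3816]
eef_rot: [2.333, 1.141, 0.103]
wrist_force: [-0.5, -0.1, -0.7]
width: 0.0871
```

```bash
python3 log.py
cat > fit.py <<'E'
import json,itertools
import numpy as np
from scipy.optimize import least_squares
from scipy.spatial.transform import Rotation as R
D=[json.loads(l) for l in open('log.jsonl')]
ax=['z','y','z','y','z','y','z']
def fk(q,p,s):
    # p: base z-offset & yaw, 7 link translations (3 each) constrained
    T=p[0:3].copy(); Rm=R.from_euler('z',p[24])
    for i in range(7):
        Rm=Rm*R.from_euler(ax[i],s[i]*q[i])
        T=T+Rm.apply(p[3+3*i:6+3*i])
    Rm=Rm*R.from_rotvec(p[25:28])
    return T,Rm
def res(p,s,p0,w=0.03):
    r=[]
    for d in D:
        T,Rm=fk(d['joint_pos'],p,s)
        r+=list((T-d['eef_pos'])/.001)
        r+=list((Rm.inv()*R.from_rotvec(d['eef_rot'])).as_rotvec()/.003)
    r+=list((p-p0)/w*0.3)
    return np.array(r)
p0=np.zeros(28); p0[2]=.3; p0[8]=.5-.0; p0[14]=.5; p0[23]=.43
if __name__=='__main__':
    best=[]
    for s1 in (1,-1):
     for s in itertools.product((1,-1),repeat=3):
      for b in (0,-2.4,np.pi):
       for c in (0,np.pi/2,-np.pi/2,np.pi):
        S=[s1,1,s[0],1,s[1],1,s[2]]
        pp=p0.copy();pp[24]=b;pp[27]=c
        # rotations-only quick screening
        e=0
        o=least_squares(lambda x:np.concatenate([(fk(d['joint_pos'],np.concatenate([pp[:24],x]),S)[1].inv()*R.from_rotvec(d['eef_rot'])).as_rotvec() for d in D]),pp[24:],max_nfev=30)
        best.append((o.cost,S,o.x))
    best.sort(key=lambda x:x[0])
    for b in best[:4]: print(b)
    c,S,x=best[0]
    pp=p0.copy();pp[24:]=x
    o=least_squares(res,pp,args=(S,pp))
    print(o.cost,np.round(o.x,3)); print(np.round(o.fun[:6*len(D)].reshape(-1,6),2))
    np.savez('fit.npz',p=o.x,S=S)
E
python3 fit.py
```

```text
t 3.5 q [ 0.589 -0.38  -0.096  1.952  0.237  1.086 -0.229] p [ 0.3783 -0.3398  0.3816] z [ 0.293 -0.431 -0.854] y [ 0.711 -0.499  0.496] F [-0.5  -0.07 -0.74] w 0.0871
(np.float64(1.8383428568944223e-31), [-1, 1, -1, 1, -1, 1, -1], array([-3.10982631e-16, -1.62400689e-16, -5.86878057e-16,  1.57079633e+00]))
(np.float64(2.4565873124485764e-31), [-1, 1, -1, 1, -1, 1, -1], array([-7.79343535e-16,  8.95617735e-16,  1.46739492e-15, -4.71238898e+00]))
(np.float64(2.4776455577324147e-31), [-1, 1, -1, 1, -1, 1, -1], array([-2.57933540e-16, -2.68512407e-16, -4.96158499e-16,  1.57079633e+00]))
(np.float64(7.547481478450557e-31), [-1, 1, -1, 1, -1, 1, -1], array([0.        , 0.        , 0.        , 1.57079633]))
0.1242489428366907 [-0.009 -0.01   0.285 -0.007 -0.006 -0.015 -0.008 -0.006  0.492 -0.002
 -0.009 -0.008  0.015 -0.009  0.504 -0.009 -0.003  0.004 -0.007 -0.003
 -0.021 -0.     0.005  0.409 -0.    -0.     0.     1.571]
[[-0.01 -0.01  0.    0.   -0.   -0.  ]
 [ 0.01  0.01 -0.    0.   -0.   -0.  ]
 [-0.   -0.    0.   -0.    0.    0.  ]
 [ 0.   -0.   -0.   -0.    0.    0.  ]]
```

```bash
cat > fit2.py <<'E'
from fit import *
S=[-1,1,-1,1,-1,1,-1]
# params: h, then along-z after joints 3(L1),5(L2),7(L3), y/x offsets
names={'h':2,'L1':8,'L2':14,'L3':23,'y1':4,'y2':7,'y4':13,'y6':19,'x2':6,'x4':12,'x6':18}
def build(v,idx):
    p=np.zeros(28);p[27]=np.pi/2;p[idx]=v;return p
def f(v,idx):
    p=build(v,idx);return np.concatenate([(fk(d['joint_pos'],p,S)[0]-d['eef_pos'])*1000 for d in D])
def run(keys):
    idx=[names[k] for k in keys]
    o=least_squares(f,[p0[i] for i in idx],args=(idx,))
    print(keys,np.round(o.x,4),'rms mm',np.sqrt(np.mean(o.fun**2)));return build(o.x,idx)
run(['h','L1','L2','L3']);run(['h','L1','L2','L3','y2','y4','y6'])
run(['h','L1','L2','L3','x2','x4','x6'])
E
python3 fit2.py
```

```text
['h', 'L1', 'L2', 'L3'] [0.2796 0.5517 0.4849 0.4741] rms mm 19.89606221094429
['h', 'L1', 'L2', 'L3', 'y2', 'y4', 'y6'] [ 2.508e-01  4.830e-01  5.031e-01  3.715e-01 -2.200e-02 -2.210e-02
 -4.000e-04] rms mm 7.558830708746426e-14
['h', 'L1', 'L2', 'L3', 'x2', 'x4', 'x6'] [ 0.3186  0.5694  0.5122  0.4863 -0.0203  0.042   0.0077] rms mm 19.460800188668717
```

```bash
cat > kin.py <<'E'
from fit2 import *
P=build([least_squares(f,[p0[names[k]] for k in KK],args=([names[k] for k in KK],)).x for KK in [['h','L1','L2','L3','y2','y4','y6']]][0],[names[k] for k in ['h','L1','L2','L3','y2','y4','y6']])
lo=np.array([-2.58,-.38,-1.3,.25,-1.5,.08,-2.65]);hi=np.array([2.58,2.09,1.39,2.4,4.64,2.09,2.65])
_AX=np.array([[0,0,1],[0,1,0]]*3+[[0,0,1]],float)
def _rm(i,a):
    c,s=np.cos(a),np.sin(a)
    return np.array([[c,-s,0],[s,c,0],[0,0,1]]) if i%2==0 else np.array([[c,0,s],[0,1,0],[-s,0,c]])
TE=R.from_euler('z',P[27]).as_matrix()
def FK(q,full=False):
    T=P[:3].copy();Rm=np.eye(3);pts=[T.copy()]
    for i in range(7):
        Rm=Rm@_rm(i,S[i]*q[i]);T=T+Rm@P[3+3*i:6+3*i];pts.append(T.copy())
    Rm=Rm@TE
    return (T,Rm,np.array(pts)) if full else (T,Rm)
def IK(T,Rm,q0,reg=0.0,m=0.06):
    def r(q):
        t,rr=FK(q);return np.concatenate([(t-T)*10,R.from_matrix(rr.T@Rm).as_rotvec()*2,reg*(q-q0)])
    o=least_squares(r,np.clip(q0,lo+m+.01,hi-m-.01),bounds=(lo+m,hi-m),max_nfev=60)
    t,rr=FK(o.x);e=np.linalg.norm(t-T)*1000+np.degrees(np.linalg.norm(R.from_matrix(rr.T@Rm).as_rotvec()))
    return o.x,e
def tool(psi,al,flip):
    # psi azimuth of pointing (deg), al from straight down(deg), jaws horizontal
    p,a=np.radians([psi,al]);z=np.array([np.cos(p)*np.sin(a),np.sin(p)*np.sin(a),-np.cos(a)])
    y=np.array([-np.sin(p),np.cos(p),0])*(1 if flip else -1)
    return np.stack([np.cross(y,z),y,z],1)
E
cat > plan.py <<'E'
from kin import *
C=np.array([.442,-.303,.0715]); rng=np.random.default_rng(0)
q=np.array(json.loads(open('log.jsonl').readlines()[-1])['joint_pos'])
for psi in range(-120,121,30):
  for al in (40,55,70):
    for flip in (0,1):
      Rm=tool(psi,al,flip);T=C+.019*Rm[:,2]
      best=None
      for k in range(8):
        q0=q if k==0 else rng.uniform(lo,hi)
        x,e=IK(T,Rm,q0,m=.05)
        if e<1.5:
            mg=np.min(np.minimum(x-lo,hi-x)); el=FK(x,True)[2]
            if best is None or mg>best[0]: best=(mg,x,el[3],el[5])
      if best is not None: print(psi,al,flip,round(best[0],2),np.round(best[1],2),'elbow',np.round(best[2],2),'wr',np.round(best[3],2))
E
sed -i '/^run(/d;/^]/d' fit2.py; time python3 plan.py
```

```text
-120 40 0 0.22 [-0.13  0.44  0.29  1.92  0.57  1.15  2.43] elbow [0.21 0.01 0.69] wr [ 0.56 -0.11  0.34]
-120 40 1 0.52 [ 0.75  0.56 -0.78  1.87  0.97  1.46 -0.98] elbow [ 0.17 -0.19  0.66] wr [ 0.56 -0.11  0.34]
-120 55 0 0.39 [ 0.61  0.71 -0.74  1.83  1.11  1.7   2.01] elbow [ 0.25 -0.2   0.62] wr [ 0.59 -0.05  0.27]
-120 55 1 0.54 [ 0.06  0.57 -0.06  1.86  0.84  1.41 -0.97] elbow [ 0.26 -0.04  0.66] wr [ 0.59 -0.05  0.27]
-120 70 0 0.56 [-0.12  0.74  0.09  1.82  0.87  1.53  2.09] elbow [0.33 0.02 0.61] wr [ 0.61 -0.02  0.19]
-120 70 1 0.51 [-0.02  0.74 -0.03  1.81  0.93  1.58 -1.09] elbow [ 0.32 -0.01  0.61] wr [ 0.61 -0.02  0.19]
-90 40 0 0.23 [ 0.94  0.4  -0.96  2.14  1.19  1.17  2.42] elbow [ 0.09 -0.17  0.69] wr [ 0.44 -0.08  0.34]
-90 40 1 0.25 [ 0.75  0.33 -0.74  2.15  1.11  1.09 -0.69] elbow [ 0.1  -0.12  0.71] wr [ 0.44 -0.08  0.34]
-90 55 0 0.18 [-0.04  0.37 -0.03  2.22  1.17  1.1   2.2 ] elbow [ 0.18 -0.01  0.7 ] wr [ 0.44 -0.01  0.27]
-90 55 1 0.22 [ 0.68  0.52 -0.83  2.18  1.38  1.41 -1.  ] elbow [ 0.17 -0.17  0.67] wr [ 0.44 -0.01  0.27]
-90 70 0 0.23 [ 0.55  0.73 -0.
[... 1853 characters left out ...]
0.44 -0.59  0.27]
90 70 0 0.22 [ 1.5   1.28 -1.08  1.3   0.02  1.76  0.47] elbow [ 0.01 -0.46  0.39] wr [ 0.44 -0.63  0.19]
90 70 1 0.26 [ 1.08  0.98 -0.28  1.32 -0.51  1.83 -2.21] elbow [ 0.17 -0.36  0.52] wr [ 0.44 -0.63  0.19]
120 40 0 0.43 [ 0.72  0.73 -0.07  1.41 -0.2   1.66  1.22] elbow [ 0.23 -0.23  0.61] wr [ 0.56 -0.5   0.34]
120 40 1 0.42 [ 0.62  0.73  0.09  1.41 -0.28  1.67 -1.85] elbow [ 0.25 -0.2   0.61] wr [ 0.56 -0.5   0.34]
120 55 0 0.19 [ 0.8   0.92 -0.17  1.22 -0.21  1.9   1.18] elbow [ 0.25 -0.29  0.54] wr [ 0.59 -0.55  0.27]
120 55 1 0.18 [ 0.71  0.91 -0.02  1.23 -0.29  1.91 -1.89] elbow [ 0.28 -0.27  0.55] wr [ 0.59 -0.55  0.27]
real	0m30.614s
user	0m30.802s
sys	0m0.080s
```

```bash
cat > plan2.py <<'E'
from kin import *
rng=np.random.default_rng(1)
PL=np.array([np.cos(np.radians(-64)),np.sin(np.radians(-64)),0])
psi,al=65,52
for flip,qp in ((0,[1.28,.66,-.34,1.75,-.66,1.32,.79]),(1,[1.0,.64,-.1,1.75,-.71,1.34,-2.3])):
  Rp=tool(psi,al,flip);C=np.array([.442,-.303,.0715])
  qp,e=IK(C+.019*Rp[:,2],Rp,np.array(qp),m=.1);print('pick',flip,np.round(qp,2),e)
  for phi in (-180,-160,-140,140,160,180):
   for psi2 in range(-90,151,30):
    for be in range(50,100,5):
      a_,b_,f_=np.radians([al,be,phi]);ct=np.cos(a_)*np.cos(b_)+np.sin(a_)*np.cos(f_)*np.sin(b_)
      if abs(np.degrees(np.arccos(ct))-114)<3: break
    else: continue
    R2=tool(psi2,be,flip)@R.from_euler('z',f_).as_matrix()
    Rc=R2@Rp.T; a=Rc[:,2]; low=Rc.T@np.array([0,0,-1]);low[2]=0;low/=np.linalg.norm(low)
    M=np.array([.466,.26,.125]);G=M-.0295*a;T=G+.019*R2[:,2]
    best=None
    for k in range(5):
      x,e=IK(T,R2,qp if k==0 else rng.uniform(lo,hi),m=.05)
      if e<1.5:
        mg=np.min(np.minimum(x-lo,hi-x));d=np.abs(x-qp).max()
        if best is None or mg>best[0]: best=(mg,x,d)
    if best: print(flip,'phi',phi,'psi2',psi2,'be',be,'tilt',round(np.degrees(np.arccos(a[2]))),'plate-low',round(np.degrees(np.arccos(low@PL))),'mg',round(best[0],2),np.round(best[1],2),'mouth',np.round(a,2))
E
time python3 plan2.py
```

```text
pick 0 [ 1.24  0.66 -0.34  1.71 -0.59  1.34  0.77] 2.413654306569688e-13
0 phi -180 psi2 -90 be 60 tilt 112 plate-low 129 mg 0.44 [-1.4   0.83  0.72  1.56  0.25  1.65 -0.74] mouth [ 0.    0.93 -0.37]
0 phi -180 psi2 -60 be 60 tilt 112 plate-low 129 mg 0.55 [-1.25  0.53  0.23  1.85  0.76  1.46 -0.87] mouth [-0.46  0.8  -0.37]
0 phi -180 psi2 -30 be 60 tilt 112 plate-low 129 mg 0.26 [-0.39  0.46 -0.85  2.14  1.35  1.5  -0.93] mouth [-0.8   0.46 -0.37]
0 phi -180 psi2 90 be 60 tilt 112 plate-low 129 mg 0.27 [ 0.32  0.36 -0.41  2.13 -1.16  1.03 -2.38] mouth [-0.   -0.93 -0.37]
0 phi -180 psi2 120 be 60 tilt 112 plate-low 129 mg 0.41 [-0.23  0.54  0.16  1.82 -0.97  1.52 -2.24] mouth [ 0.46 -0.8  -0.37]
0 phi -180 psi2 150 be 60 tilt 112 plate-low 129 mg 0.35 [-0.14  0.72 -0.13  1.5  -0.6   1.74 -2.21] mouth [ 0.8  -0.46 -0.37]
0 phi -160 psi2 -90 be 65 tilt 114 plate-low 149 mg 0.35 [-1.59  1.06  1.04  1.55  0.06  1.64 -0.89] mouth [ 0.27  0.87 -0.41]
0 phi -160 psi2 -60 be 65 tilt 114 plate-low 149 mg 0.43 [-0.92  0.58 -0.22  1.83  0.94  1.66 -1.37] mouth [-0.2   0.89 -0.41]
0 phi -160 p
[... 6712 characters left out ...]
 ] mouth [-0.    0.93 -0.37]
1 phi 180 psi2 -60 be 60 tilt 112 plate-low 129 mg 0.37 [-0.63  0.59 -0.54  1.81  1.02  1.72  2.1 ] mouth [-0.46  0.8  -0.37]
1 phi 180 psi2 -30 be 60 tilt 112 plate-low 129 mg 0.08 [-0.11  0.69 -1.22  2.13  1.52  1.76  2.2 ] mouth [-0.8   0.46 -0.37]
1 phi 180 psi2 90 be 60 tilt 112 plate-low 129 mg 0.22 [-0.09  0.32  0.04  2.15 -1.28  1.14  0.83] mouth [ 0.   -0.93 -0.37]
1 phi 180 psi2 120 be 60 tilt 112 plate-low 129 mg 0.42 [-0.48  0.58  0.47  1.84 -1.08  1.63  0.98] mouth [ 0.46 -0.8  -0.37]
1 phi 180 psi2 150 be 60 tilt 112 plate-low 129 mg 0.42 [ 0.11  0.77 -0.49  1.49 -0.43  1.67  0.78] mouth [ 0.8  -0.46 -0.37]
real	0m34.360s
user	0m34.782s
sys	0m0.115s
```

```bash
cat > cam.py <<'E'
from h import *
CAM={'scene':(np.array([[459.155,0,312.479],[0,459.155,244.442],[0,0,1]]),np.array([.1339014,.3740948,.82218386]),np.array([.31524143,-.74594494,-2.26049578])),
'top':(np.array([[565.485,0,318.372],[0,565.485,238.778],[0,0,1]]),np.array([.45973945,-.02436109,1.20245979]),np.array([.0631084,-.08331801,-1.56337732]))}
F=np.diag([1,-1,-1.])
def proj(c,X):
    K,t,a=CAM[c];x=F@(R.from_rotvec(a).as_matrix().T@(np.asarray(X)-t));u=K@x;return u[:2]/u[2]
def ray(c,uv,z):
    K,t,a=CAM[c];d=R.from_rotvec(a).as_matrix()@(F@(np.linalg.inv(K)@np.array([uv[0],uv[1],1])));return t+d*(z-t[2])/d[2]
E
python3 - <<'E'
from cam import *
for z in (-.2,0,.1,.2,.3):
    print(z,[np.round(proj('top',ray('scene',u,z)),0).tolist() for u in ((450,125),(500,152),(560,185),(610,213))])
for u in ((267,303),(292,322),(250,302),(340,113),(380,130)): print(u,np.round(ray('top',u,.1),3))
# tray corners at z=.055, can mouth
for u in ((127,242),(217,242),(215,333),(123,331)): print('tray',u,np.round(ray('top',u,.055),3))
E
```

```text
-0.2 [[640.0, 198.0], [644.0, 275.0], [647.0, 360.0], [649.0, 426.0]]
0 [[585.0, 233.0], [589.0, 306.0], [591.0, 387.0], [592.0, 449.0]]
0.1 [[550.0, 255.0], [553.0, 326.0], [555.0, 404.0], [556.0, 463.0]]
0.2 [[508.0, 282.0], [510.0, 350.0], [511.0, 424.0], [511.0, 481.0]]
0.3 [[455.0, 316.0], [456.0, 379.0], [457.0, 449.0], [457.0, 503.0]]
(267, 303) [0.437 0.06  0.1  ]
(292, 322) [0.401 0.012 0.1  ]
(250, 302) [0.439 0.093 0.1  ]
(340, 113) [ 0.816 -0.08   0.1  ]
(380, 130) [ 0.782 -0.16   0.1  ]
tray (127, 242) [0.558 0.349 0.055]
tray (217, 242) [0.559 0.167 0.055]
tray (215, 333) [0.376 0.167 0.055]
tray (123, 331) [0.379 0.351 0.055]
```

```bash
cat > plan3.py <<'E'
from kin import *
q=np.array(json.loads(open('log.jsonl').readlines()[-1])['joint_pos'])
C=np.array([.442,-.303,.0715]);Rp=tool(65,52,1)
qp,e=IK(C+.019*Rp[:,2],Rp,np.array([1.03,.63,-.07,1.72,-.72,1.41,-2.26]),m=.1);print('pick',np.round(qp,2),e)
qa,e=IK(C-.10*Rp[:,2]+[0,0,.03],Rp,qp,m=.1,reg=.02);print('pre',np.round(qa,2),e)
T0,R0=FK(q)
for k in np.linspace(0,1,7):
    T,Rm=FK(q+k*(qa-q));pts=FK(q+k*(qa-q),True)[2]
    print(round(k,2),np.round((T-T0)/.4,3),np.round(R.from_matrix(Rm@R0.T).as_rotvec()/(np.pi/4),3),'T',np.round(T,3),'wr',np.round(pts[5],2))
E
python3 plan3.py
```

```text
pick [ 1.03  0.63 -0.07  1.72 -0.72  1.41 -2.26] 1.1128633252448576e-13
pre [ 1.1   0.59 -0.02  1.52 -0.67  1.66 -2.33] 0.006188478396798322
0.0 [0. 0. 0.] [0. 0. 0.] T [ 0.378 -0.34   0.382] wr [ 0.27 -0.18  0.7 ]
0.17 [-0.003 -0.005 -0.147] [ 0.407 -0.067 -0.559] T [ 0.377 -0.342  0.323] wr [ 0.31 -0.25  0.68]
0.33 [ 0.     0.002 -0.27 ] [ 0.764 -0.078 -1.159] T [ 0.378 -0.339  0.273] wr [ 0.33 -0.33  0.64]
0.5 [ 0.013  0.008 -0.369] [ 1.066 -0.027 -1.786] T [ 0.383 -0.337  0.234] wr [ 0.34 -0.41  0.6 ]
0.67 [ 0.033  0.001 -0.445] [ 1.304  0.102 -2.425] T [ 0.392 -0.339  0.204] wr [ 0.34 -0.49  0.54]
0.83 [ 0.057 -0.028 -0.501] [ 1.465  0.335 -3.06 ] T [ 0.401 -0.351  0.181] wr [ 0.32 -0.57  0.47]
1.0 [ 0.076 -0.087 -0.546] [-1.503 -0.697  3.61 ] T [ 0.409 -0.374  0.163] wr [ 0.29 -0.64  0.39]
```

>>> servo_tool(motion=[[[0, 0, -0.05, 0.16, -0.02, -0.22, 1], [0, 0, -0.1, 0.29, -0.05, -0.39, 1], [0, 0, -0.15, 0.41, -0.07, -0.56, 1], [0, 0, -0.18, 0.52, -0.07, -0.75, 1], [0, 0, -0.2, 0.64, -0.08, -0.95, 1], [0, 0, -0.2, 0.64, -0.08, -0.95, 1], [0, 0, -0.2, 0.64, -0.08, -0.95, 1]]])

```text
t: 4.2
eef_pos: [0.3801, -0.3393, 0.3023]
eef_rot: [3.016, 0.143, 0.199]
wrist_force: [-0.1, -0.9, 0.7]
width: 0.0871
```

```bash
python3 log.py; python3 plan3.py
```

```text
t 4.2 q [ 0.711 -0.114 -0.067  1.809 -0.002  1.271 -0.833] p [ 0.3801 -0.3393  0.3023] z [ 0.136 -0.109 -0.985] y [ 0.086 -0.989  0.121] F [-0.11 -0.88  0.73] w 0.0871
pick [ 1.03  0.63 -0.07  1.72 -0.72  1.41 -2.26] 2.9305428975630163e-13
pre [ 1.1   0.59 -0.02  1.52 -0.67  1.66 -2.33] 0.006188478286898964
0.0 [0. 0. 0.] [0. 0. 0.] T [ 0.38  -0.339  0.302] wr [ 0.33 -0.3   0.67]
0.17 [ 0.005  0.005 -0.087] [ 0.261  0.028 -0.427] T [ 0.382 -0.337  0.268] wr [ 0.34 -0.36  0.64]
0.33 [ 0.015  0.007 -0.16 ] [ 0.51   0.093 -0.856] T [ 0.386 -0.336  0.238] wr [ 0.35 -0.42  0.6 ]
0.5 [ 0.029  0.003 -0.221] [ 0.748  0.195 -1.281] T [ 0.391 -0.338  0.214] wr [ 0.35 -0.48  0.56]
0.67 [ 0.045 -0.013 -0.271] [ 0.975  0.339 -1.695] T [ 0.398 -0.344  0.194] wr [ 0.33 -0.54  0.51]
0.83 [ 0.06  -0.042 -0.312] [ 1.191  0.527 -2.092] T [ 0.404 -0.356  0.177] wr [ 0.31 -0.59  0.45]
1.0 [ 0.072 -0.088 -0.348] [ 1.394  0.769 -2.459] T [ 0.409 -0.374  0.163] wr [ 0.29 -0.64  0.39]
```

>>> servo_tool(motion=[[[0, 0, -0.03, 0.11, 0.01, -0.18, 1], [0, -0.02, -0.06, 0.22, 0.02, -0.36, 1], [0, -0.04, -0.09, 0.33, 0.04, -0.54, 1], [0, -0.06, -0.12, 0.43, 0.07, -0.71, 1], [0, -0.08, -0.15, 0.57, 0.11, -0.96, 1], [0, -0.08, -0.15, 0.57, 0.11, -0.96, 1], [0, -0.08, -0.15, 0.57, 0.11, -0.96, 1]]])

```text
t: 4.9
eef_pos: [0.3792, -0.3711, 0.2414]
eef_rot: [-2.696, 0.954, -0.02]
wrist_force: [0.1, -1.2, -1.1]
width: 0.0872
```

```bash
python3 log.py; python3 plan3.py
```

```text
t 4.9 q [ 0.815  0.184  0.056  1.644 -0.261  1.452 -1.331] p [ 0.3792 -0.3711  0.2414] z [ 0.106  0.257 -0.961] y [-0.615 -0.742 -0.266] F [ 0.08 -1.15 -1.09] w 0.0872
pick [ 1.03  0.63 -0.07  1.72 -0.72  1.41 -2.26] 2.0688381326852582e-13
pre [ 1.1   0.59 -0.02  1.52 -0.67  1.66 -2.33] 0.006188478239494578
0.0 [0. 0. 0.] [0. 0. 0.] T [ 0.379 -0.371  0.241] wr [ 0.34 -0.47  0.6 ]
0.17 [ 0.012  0.01  -0.045] [ 0.158  0.062 -0.258] T [ 0.384 -0.367  0.223] wr [ 0.34 -0.5   0.57]
0.33 [ 0.024  0.016 -0.086] [ 0.319  0.138 -0.51 ] T [ 0.389 -0.365  0.207] wr [ 0.33 -0.53  0.54]
0.5 [ 0.037  0.018 -0.12 ] [ 0.484  0.226 -0.755] T [ 0.394 -0.364  0.193] wr [ 0.33 -0.56  0.5 ]
0.67 [ 0.05   0.015 -0.15 ] [ 0.653  0.329 -0.99 ] T [ 0.399 -0.365  0.181] wr [ 0.32 -0.59  0.47]
0.83 [ 0.063  0.007 -0.175] [ 0.825  0.445 -1.215] T [ 0.404 -0.368  0.171] wr [ 0.3  -0.61  0.43]
1.0 [ 0.074 -0.008 -0.196] [ 1.002  0.577 -1.425] T [ 0.409 -0.374  0.163] wr [ 0.29 -0.64  0.39]
```

>>> servo_tool(motion=[[[0, -0.02, -0.02, 0.12, 0.05, -0.19, 1], [0, -0.04, -0.04, 0.24, 0.1, -0.38, 1], [0, -0.06, -0.06, 0.36, 0.16, -0.56, 1], [0, -0.08, -0.08, 0.48, 0.22, -0.75, 1], [0, -0.08, -0.1, 0.64, 0.32, -0.97, 1], [0, -0.08, -0.1, 0.64, 0.32, -0.97, 1], [0, -0.08, -0.1, 0.64, 0.32, -0.97, 1], [0, -0.08, -0.1, 0.64, 0.32, -0.97, 1]]])

```text
t: 5.7
eef_pos: [0.3799, -0.402, 0.2023]
eef_rot: [-1.795, 1.728, 0.353]
wrist_force: [0.4, 0.3, -0.0]
width: 0.0868
```

```bash
python3 log.py; python3 plan3.py; python3 - <<'E'
from h import *
d=save('wrist','w1.png');print(d['xyz'],d['attitude'],d['mtx'][0,0])
for c in ('top','scene','wrist'):
    robot.read_camera(c)
    for n in ('can_mid','can_mouth','can_plate','rest'): print(c,n,[(np.round(q['at'],4).tolist(),round(q['p'],2)) for q in robot.tip_of(c,n)][:2])
E
```

```text
t 5.7 q [ 0.923  0.481  0.187  1.487 -0.568  1.684 -1.91 ] p [ 0.3799 -0.402   0.2023] z [ 0.22   0.592 -0.775] y [-0.969  0.043 -0.243] F [ 0.44  0.3  -0.  ] w 0.0868
pick [ 1.03  0.63 -0.07  1.72 -0.72  1.41 -2.26] 1.8974648181665127e-13
pre [ 1.1   0.59 -0.02  1.52 -0.67  1.66 -2.33] 0.006188478182467877
0.0 [0. 0. 0.] [0. 0. 0.] T [ 0.38  -0.402  0.202] wr [ 0.3  -0.62  0.49]
0.17 [ 0.012  0.012 -0.021] [ 0.062  0.035 -0.079] T [ 0.385 -0.397  0.194] wr [ 0.3  -0.63  0.47]
0.33 [ 0.024  0.023 -0.04 ] [ 0.126  0.07  -0.157] T [ 0.39  -0.393  0.186] wr [ 0.3  -0.63  0.46]
0.5 [ 0.036  0.035 -0.057] [ 0.192  0.107 -0.233] T [ 0.394 -0.388  0.179] wr [ 0.29 -0.63  0.44]
0.67 [ 0.048  0.047 -0.073] [ 0.259  0.145 -0.308] T [ 0.399 -0.383  0.173] wr [ 0.29 -0.64  0.42]
0.83 [ 0.06   0.058 -0.086] [ 0.328  0.184 -0.381] T [ 0.404 -0.379  0.168] wr [ 0.29 -0.64  0.41]
1.0 [ 0.072  0.069 -0.098] [ 0.399  0.223 -0.453] T [ 0.409 -0.374  0.163] wr [ 0.29 -0.64  0.39]
[ 0.3540137  -0.56073137  0.28376301] [ 0.36549016  1.36305705 -2.72797562] 343.0197416887921
top can_mid [([0.4398, -0.3003, 0.0514], 0.98)]
top can_mouth [([0.4404, -0.3123, 0.103], 0.56)]
top can_plate [([0.4418, -0.3025, 0.0825], 0.87), ([0.4414, -0.3034, 0.0119], 0.44)]
top rest [([0.6625, 0.0895, 0.0018], 0.95), ([0.4444, -0.3118, -0.0013], 0.83)]
scene can_mid [([0.4367, -0.303, 0.0514], 0.76)]
scene can_mouth [([0.4447, -0.3058, 0.099], 0.71)]
scene can_plate [([0.4387, -0.3036, 0.0786], 0.57)]
scene rest [([0.4403, -0.3133, 0.0], 0.96), ([0.6591, 0.0918, -0.002], 0.58)]
wrist can_mid [([0.4417, -0.3032, 0.0508], 0.72)]
wrist can_mouth [([0.4426, -0.3022, 0.103], 0.89)]
wrist can_plate [([0.4437, -0.3042, 0.0807], 0.6)]
wrist rest [([0.444, -0.3167, -0.0005], 0.97), ([0.4404, -0.3045, 0.0108], 0.65)]
```

>>> servo_tool(motion=[[[0.036, 0.035, -0.057, 0.192, 0.107, -0.233, 1], [0.072, 0.069, -0.098, 0.4, 0.223, -0.453, 1], [0.072, 0.069, -0.098, 0.4, 0.223, -0.453, 1], [0.072, 0.069, -0.098, 0.4, 0.223, -0.453, 1], [0.072, 0.069, -0.098, 0.4, 0.223, -0.453, 1]]])

```text
t: 7.0
eef_pos: [0.4079, -0.3751, 0.1621]
eef_rot: [-1.232, 1.947, 0.606]
wrist_force: [1.2, -1.0, -0.0]
width: 0.087
```

```bash
python3 log.py; python3 - <<'E'
from kin import *
d=json.loads(open('log.jsonl').readlines()[-1]);q=np.array(d['joint_pos']);T,Rm=FK(q)
Rp=tool(65,52,1);C=np.array([.4415,-.3035,.0715])
print(np.round(R.from_matrix(Rp@Rm.T).as_rotvec()/(np.pi/4),3))
for b in (-.1,-.05,0): print(b,np.round((C+(b+.019)*Rp[:,2]-T)/.4,3))
E
python3 - <<'E'
from h import *
save('wrist','w2.png')
E
```

```text
t 7.0 q [ 0.935  0.599  0.218  1.536 -0.765  1.712 -2.256] p [ 0.4079 -0.3751  0.1621] z [ 0.336  0.715 -0.614] y [-0.904  0.427  0.003] F [ 1.17 -1.01 -0.02] w 0.087
[-0.004 -0.002  0.006]
-0.1 [ 0.017  0.034 -0.102]
-0.05 [ 0.058  0.124 -0.179]
0 [ 0.1    0.213 -0.256]
```

View pics/w2.png

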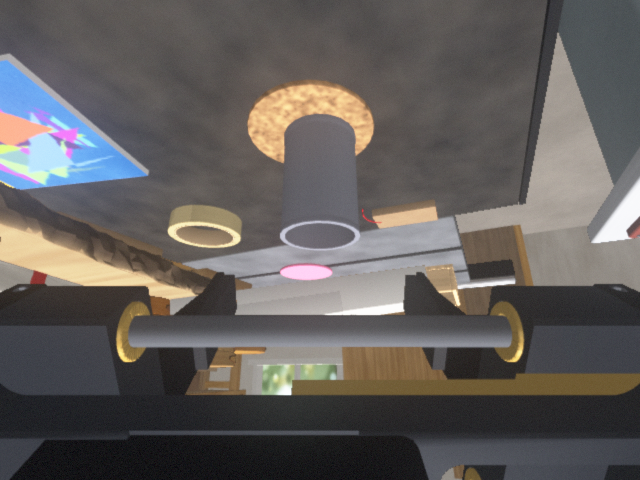

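The wrist view shows the can (320,190) centred between the fingers (222 and 418), with the cork disc behind it, so I'm approaching along the tool axis.

>>> servo_tool(motion=[[[0.015, 0.035, -0.1, 0, 0, 0, 1], [0.037, 0.08, -0.14, 0, 0, 0, 1], [0.058, 0.124, -0.179, 0, 0, 0, 1], [0.079, 0.168, -0.218, 0, 0, 0, 1], [0.1, 0.213, -0.256, 0, 0, 0, 1], [0.1, 0.213, -0.256, 0, 0, 0, 1], [0.1, 0.213, -0.256, 0, 0, 0, 1]]], force=40)

```text
t: 7.75
eef_pos: [0.4492, -0.2897, 0.0616]
eef_rot: [-1.238, 1.944, 0.603]
wrist_force: [0.2, -0.3, 0.5]
width: 0.0869
```

```bash
python3 log.py; python3 - <<'E'
from h import *
save('wrist','w3.png');save('scene','s3.png');
for c in ('wrist',):
    for n in ('can_mid','can_mouth'): print(c,n,[(np.round(q['at'],4).tolist(),round(q['p'],2)) for q in robot.tip_of(c,n)][:2])
a=cv2.imread('pics/s3.png')[120:280,340:540];cv2.imwrite('pics/s3c.png',cv2.resize(a,None,fx=3,fy=3))
E
```

```text
t 7.75 q [ 0.848  0.63   0.16   1.729 -0.825  1.471 -2.185] p [ 0.4492 -0.2897  0.0616] z [ 0.335  0.714 -0.615] y [-0.906  0.423 -0.002] F [ 0.17 -0.3   0.54] w 0.0869
wrist can_mid [([0.4388, -0.3043, 0.0553], 0.6)]
wrist can_mouth [([0.4403, -0.3021, 0.1016], 0.94)]
```

View pics/w3.png

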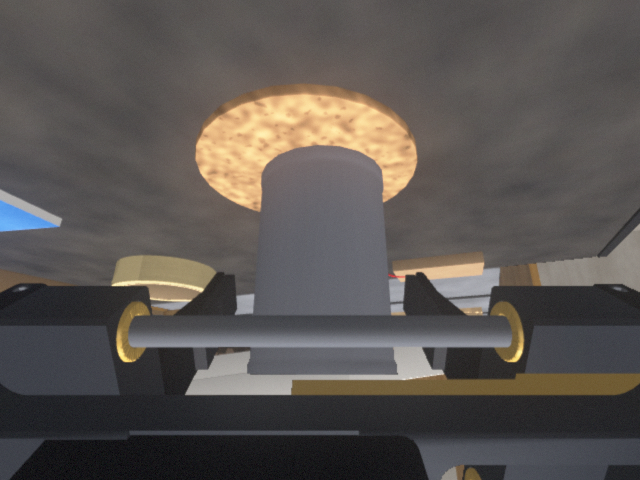

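View pics/s3c.png

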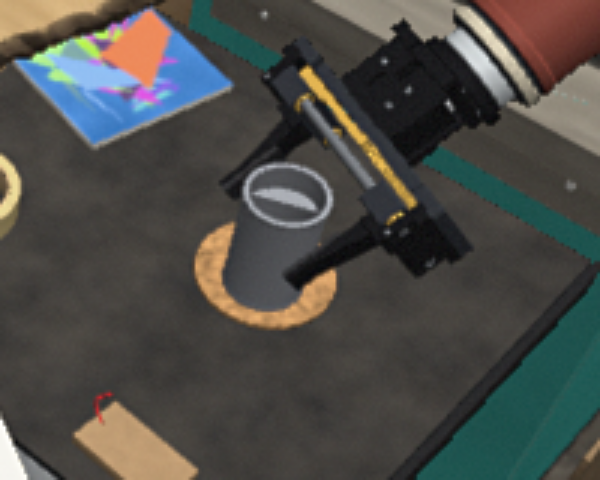

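The can sits between the fingers (scene crop 288,230) and the body is clear of the rim. Closing.

>>> servo_tool(motion=[[[0, 0, 0, 0, 0, 0, -1], [0, 0, 0, 0, 0, 0, -1], [0, 0, 0, 0, 0, 0, -1], [0, 0, 0, 0, 0, 0, -1], [0, 0, 0, 0, 0, 0, -1], [0, 0, 0, 0, 0, 0, -1], [0, 0, 0, 0, 0, 0, -1], [0, 0, 0, 0, 0, 0, -1]]], force=40)

```text
t: 8.75
eef_pos: [0.4487, -0.2896, 0.061]
eef_rot: [-1.235, 1.946, 0.604]
wrist_force: [-2.1, -0.1, 0.6]
width: 0.0627
```

```bash
python3 log.py
```

```text
t 8.75 q [ 0.849  0.631  0.161  1.73  -0.826  1.471 -2.185] p [ 0.4487 -0.2896  0.061 ] z [ 0.335  0.714 -0.615] y [-0.905  0.425  0.   ] F [-2.14 -0.1   0.61] w 0.0627
```

>>> servo_tool(motion=[[[0, 0, 0.05, 0, 0, 0, -1], [0, 0, 0.12, 0, 0, 0, -1], [0, 0, 0.22, 0, 0, 0, -1], [0, 0, 0.32, 0, 0, 0, -1], [0, 0, 0.42, 0, 0, 0, -1], [0, 0, 0.5, 0, 0, 0, -1], [0, 0, 0.5, 0, 0, 0, -1], [0, 0, 0.5, 0, 0, 0, -1]]])

```text
t: 9.55
eef_pos: [0.4487, -0.2897, 0.2616]
eef_rot: [-1.237, 1.946, 0.602]
wrist_force: [-0.5, -0.6, -4.5]
width: 0.0629
```

```bash
python3 log.py
```

```text
t 9.55 q [ 0.828  0.389  0.185  1.617 -0.799  1.715 -2.438] p [ 0.4487 -0.2897  0.2616] z [ 0.336  0.713 -0.616] y [-0.905  0.425 -0.001] F [-0.5  -0.62 -4.46] w 0.0629
```

```bash
cat > pour.py <<'E'
from kin import *
def last():
    d=json.loads(open('log.jsonl').readlines()[-1]);return np.array(d['joint_pos'])
Rp=tool(65,52,1)
def pose(psi2,be,phi,M):
    R2=tool(psi2,be,1)@R.from_euler('z',np.radians(phi)).as_matrix()
    a=(R2@Rp.T)[:,2];return M-.0295*a+.019*R2[:,2],R2,a
def show(q0,wps,n=6):
    T0,R0=FK(q0);q=q0
    for w in wps:
        T,Rm,a=pose(*w);q,e=IK(T,Rm,q,reg=.02,m=.03)
        G=T-.019*Rm[:,2]
        # gripper body corners
        c=[G-Rm[:,2]*k+Rm[:,0]*.0375*i+Rm[:,1]*.095*j for k in (.051,.2) for i in (-1,1) for j in (-1,1)]
        print(w[:3],np.round(w[3],3),'sh',np.round((T-T0)/.4,3),'tn',np.round(R.from_matrix(Rm@R0.T).as_rotvec()/(np.pi/4),3),'q',np.round(q,2),'e',round(e,2),'tilt',round(np.degrees(np.arccos(a[2]))),'bodyminz',round(min(x[2] for x in c),3),'wr',np.round(FK(q,True)[2][5],2))
E
python3 - <<'E'
from pour import *
q=last();mid=lambda z,x=.451,y=.277:np.array([x,y,z])
T,Rm,_=pose(65,52,0,np.array([.4415,-.3035,.3]));print(np.round(T-FK(q)[0],3))
def c(az,z=.32,r=.536):a=np.radians(az);return np.array([r*np.cos(a),r*np.sin(a),z])
show(q,[(65,52,0,c(-34.5)),(85,52,0,c(-14)),(105,52,0,c(6)),(125,52,0,c(29))])
E
python3 - <<'E'
from h import *
print(np.mean([ (robot.read_camera('top'),robot.get_state()['wrist_force'])[1] for _ in range(6)],0))
E
```

```text
[-0.001 -0.    -0.003]
(65, 52, 0) [ 0.442 -0.304  0.32 ] sh [-0.002 -0.001  0.043] tn [0.001 0.001 0.004] q [ 0.83  0.38  0.19  1.6  -0.8   1.74 -2.46] e 0.0 tilt 0 bodyminz 0.292 wr [ 0.32 -0.56  0.51]
(85, 52, 0) [ 0.52 -0.13  0.32] sh [0.182 0.437 0.043] tn [0.001 0.001 0.448] q [ 0.6   0.37  0.03  1.59 -0.76  1.71 -2.5 ] e 0.0 tilt 0 bodyminz 0.292 wr [ 0.5  -0.41  0.51]
(105, 52, 0) [0.533 0.056 0.32 ] sh [0.201 0.901 0.043] tn [0.    0.001 0.893] q [ 0.37  0.38 -0.13  1.59 -0.72  1.68 -2.53] e 0.0 tilt 0 bodyminz 0.292 wr [ 0.61 -0.21  0.51]
(125, 52, 0) [0.469 0.26  0.32 ] sh [0.029 1.405 0.043] tn [0.000e+00 1.000e-03 1.337e+00] q [ 0.12  0.37 -0.3   1.61 -0.7   1.62 -2.59] e 0.0 tilt 0 bodyminz 0.292 wr [0.63 0.03 0.51]
[ 0.28160964 -0.06419385 -4.30696238]
```

```bash
python3 - <<'E'
from pour import *
q=last()
def c(az,z=.33,r=.536):a=np.radians(az);return np.array([r*np.cos(a),r*np.sin(a),z])
for k in range(1,9):
    f=k/8; show(q,[(65+40*f,52,-30*f,c(-34.5+40*f))])
E
```

```text
(70.0, 52, -3.75) [ 0.467 -0.264  0.33 ] sh [0.061 0.098 0.068] tn [-0.024 -0.059  0.166] q [ 0.78  0.37  0.14  1.58 -0.79  1.75 -2.42] e 0.0 tilt 3 bodyminz 0.298 wr [ 0.37 -0.53  0.52]
(75.0, 52, -7.5) [ 0.488 -0.222  0.33 ] sh [0.115 0.203 0.068] tn [-0.045 -0.122  0.328] q [ 0.72  0.37  0.09  1.58 -0.78  1.74 -2.37] e 0.0 tilt 6 bodyminz 0.293 wr [ 0.42 -0.49  0.52]
(80.0, 52, -11.25) [ 0.505 -0.179  0.33 ] sh [0.159 0.313 0.069] tn [-0.059 -0.188  0.49 ] q [ 0.67  0.37  0.04  1.57 -0.77  1.73 -2.31] e 0.0 tilt 9 bodyminz 0.289 wr [ 0.46 -0.45  0.52]
(85.0, 52, -15.0) [ 0.519 -0.134  0.33 ] sh [0.194 0.426 0.07 ] tn [-0.069 -0.255  0.652] q [ 0.62  0.38 -0.    1.56 -0.76  1.72 -2.26] e 0.0 tilt 12 bodyminz 0.285 wr [ 0.5  -0.41  0.52]
(90.0, 52, -18.75) [ 0.529 -0.088  0.33 ] sh [0.219 0.542 0.07 ] tn [-0.072 -0.324  0.813] q [ 0.57  0.38 -0.05  1.56 -0.75  1.71 -2.21] e 0.0 tilt 15 bodyminz 0.281 wr [ 0.54 -0.37  0.52]
(95.0, 52, -22.5) [ 0.534 -0.042  0.33 ] sh [0.233 0.661 0.072] tn [-0.07  -0.395  0.973] q [ 0.52  0.38 -0.1   1.55 -0.73  1.7  -2.15] e 0.0 tilt 18 bodyminz 0.277 wr [ 0.57 -0.32  0.52]
(100.0, 52, -26.25) [0.536 0.005 0.33 ] sh [0.236 0.781 0.073] tn [-0.062 -0.468  1.132] q [ 0.46  0.39 -0.15  1.55 -0.72  1.7  -2.1 ] e 0.0 tilt 21 bodyminz 0.274 wr [ 0.59 -0.27  0.52]
(105.0, 52, -30.0) [0.534 0.051 0.33 ] sh [0.229 0.901 0.074] tn [-0.048 -0.543  1.29 ] q [ 0.41  0.39 -0.19  1.54 -0.71  1.69 -2.05] e 0.0 tilt 24 bodyminz 0.271 wr [ 0.62 -0.21  0.52]
```

>>> servo_tool(motion=[[[0.061, 0.098, 0.068, -0.024, -0.059, 0.166, -1], [0.115, 0.2, 0.07, -0.045, -0.12, 0.33, -1], [0.16, 0.31, 0.07, -0.06, -0.19, 0.49, -1], [0.194, 0.426, 0.07, -0.07, -0.255, 0.65, -1], [0.22, 0.54, 0.07, -0.07, -0.325, 0.81, -1], [0.233, 0.66, 0.07, -0.07, -0.395, 0.97, -1], [0.233, 0.66, 0.07, -0.07, -0.395, 0.97, -1]]])

```text
t: 10.55
eef_pos: [0.5423, -0.0165, 0.2896]
eef_rot: [-1.992, 1.188, 0.681]
wrist_force: [-0.2, 1.0, -2.6]
width: 0.0628
```

```bash
python3 log.py; python3 - <<'E'
from pour import *
q=last()
def c(az,z=.33,r=.536):a=np.radians(az);return np.array([r*np.cos(a),r*np.sin(a),z])
for k in range(0,9):
    f=k/8; show(q,[(95+30*f,52,-22.5-50*f,c(-4.5+36*f))])
E
```

```text
t 10.55 q [ 0.51   0.386 -0.107  1.555 -0.736  1.704 -2.152] p [ 0.5423 -0.0165  0.2896] z [-0.08   0.788 -0.61 ] y [-0.895 -0.326 -0.304] F [-0.21  0.95 -2.63] w 0.0628
(95.0, 52, -22.5) [ 0.534 -0.042  0.33 ] sh [-0.001 -0.022  0.002] tn [-0.009  0.001 -0.019] q [ 0.52  0.38 -0.1   1.55 -0.73  1.7  -2.15] e 0.0 tilt 18 bodyminz 0.277 wr [ 0.57 -0.32  0.52]
(98.75, 52, -28.75) [0.536 0.    0.33 ] sh [0.006 0.087 0.004] tn [ 0.005 -0.109  0.15 ] q [ 0.48  0.38 -0.15  1.55 -0.73  1.69 -2.06] e 0.0 tilt 23 bodyminz 0.272 wr [ 0.59 -0.27  0.52]
(102.5, 52, -35.0) [0.534 0.042 0.33 ] sh [0.003 0.196 0.006] tn [ 0.026 -0.217  0.318] q [ 0.44  0.38 -0.2   1.56 -0.72  1.67 -1.97] e 0.0 tilt 27 bodyminz 0.268 wr [ 0.61 -0.22  0.52]
(106.25, 52, -41.25) [0.529 0.084 0.33 ] sh [-0.008  0.306  0.009] tn [ 0.055 -0.325  0.485] q [ 0.4   0.38 -0.24  1.56 -0.71  1.66 -1.89] e 0.0 tilt 32 bodyminz 0.265 wr [ 0.62 -0.17  0.52]
(110.0, 52, -47.5) [0.521 0.125 0.33 ] sh [-0.029  0.415  0.013] tn [ 0.09  -0.432  0.652] q [ 0.35  0.38 -0.29  1.56 -0.7   1.64 -1.8 ] e 0.0 tilt 37 bodyminz 0.263 wr [ 0.63 -0.13  0.52]
(113.75, 52, -53.75) [0.51  0.166 0.33 ] sh [-0.059  0.522  0.017] tn [ 0.133 -0.538  0.817] q [ 0.31  0.38 -0.34  1.56 -0.7   1.63 -1.71] e 0.01 tilt 42 bodyminz 0.262 wr [ 0.64 -0.08  0.53]
(117.5, 52, -60.0) [0.495 0.205 0.33 ] sh [-0.099  0.626  0.021] tn [ 0.184 -0.644  0.981] q [ 0.27  0.38 -0.39  1.56 -0.69  1.61 -1.62] e 0.01 tilt 46 bodyminz 0.261 wr [ 0.64 -0.03  0.53]
(121.25, 52, -66.25) [0.478 0.243 0.33 ] sh [-0.147  0.727  0.025] tn [ 0.242 -0.749  1.143] q [ 0.23  0.38 -0.44  1.56 -0.68  1.6  -1.53] e 0.01 tilt 51 bodyminz 0.262 wr [0.64 0.02 0.53]
(125.0, 52, -72.5) [0.457 0.28  0.33 ] sh [-0.204  0.824  0.03 ] tn [ 0.308 -0.853  1.302] q [ 0.19  0.38 -0.48  1.57 -0.67  1.58 -1.44] e 0.01 tilt 56 bodyminz 0.264 wr [0.63 0.07 0.53]
```

>>> servo_tool(motion=[[[0.006, 0.087, 0.004, 0.005, -0.11, 0.15, -1], [0.003, 0.196, 0.006, 0.026, -0.217, 0.318, -1], [-0.008, 0.306, 0.01, 0.055, -0.325, 0.485, -1], [-0.03, 0.415, 0.013, 0.09, -0.43, 0.65, -1], [-0.06, 0.52, 0.017, 0.133, -0.54, 0.817, -1], [-0.1, 0.626, 0.02, 0.184, -0.644, 0.98, -1], [-0.1, 0.626, 0.02, 0.184, -0.644, 0.98, -1], [-0.1, 0.626, 0.02, 0.184, -0.644, 0.98, -1]]])

```text
t: 11.35
eef_pos: [0.5011, 0.226, 0.2965]
eef_rot: [-2.285, 0.068, 0.535]
wrist_force: [0.2, -0.2, -3.8]
width: 0.0626
```

```bash
python3 log.py; python3 - <<'E'
from pour import *
q=last()
A=np.array([.495,.205,.33]);B=np.array([.451,.277,.20])
for k in range(0,9):
    f=k/8; show(q,[(117.5,52,-60-50*f,A+(B-A)*f)])
E
```

```text
t 11.35 q [ 0.283  0.374 -0.377  1.576 -0.695  1.613 -1.61 ] p [0.5011 0.226  0.2965] z [-0.356  0.706 -0.613] y [-0.211 -0.699 -0.683] F [ 0.2  -0.23 -3.79] w 0.0626
(117.5, 52, -60.0) [0.495 0.205 0.33 ] sh [0.004 0.02  0.004] tn [-0.003 -0.006  0.019] q [ 0.27  0.38 -0.38  1.56 -0.69  1.61 -1.62] e 0.0 tilt 46 bodyminz 0.261 wr [ 0.64 -0.03  0.53]
(117.5, 52, -66.25) [0.49  0.214 0.314] sh [-0.009  0.047 -0.033] tn [ 0.047 -0.103  0.104] q [ 0.27  0.38 -0.4   1.59 -0.69  1.57 -1.5 ] e 0.0 tilt 51 bodyminz 0.246 wr [ 0.63 -0.01  0.51]
(117.5, 52, -72.5) [0.484 0.223 0.298] sh [-0.022  0.073 -0.069] tn [ 0.097 -0.201  0.189] q [ 0.27  0.39 -0.43  1.62 -0.69  1.54 -1.39] e 0.0 tilt 56 bodyminz 0.232 wr [ 0.63 -0.    0.5 ]
(117.5, 52, -78.75) [0.478 0.232 0.281] sh [-0.037  0.1   -0.104] tn [ 0.147 -0.298  0.274] q [ 0.27  0.39 -0.45  1.65 -0.69  1.5  -1.27] e 0.01 tilt 60 bodyminz 0.219 wr [0.62 0.01 0.48]
(117.5, 52, -85.0) [0.473 0.241 0.265] sh [-0.051  0.126 -0.14 ] tn [ 0.197 -0.396  0.36 ] q [ 0.28  0.4  -0.47  1.68 -0.68  1.46 -1.16] e 0.01 tilt 64 bodyminz 0.206 wr [0.62 0.02 0.47]
(117.5, 52, -91.25) [0.468 0.25  0.249] sh [-0.067  0.152 -0.176] tn [ 0.247 -0.493  0.445] q [ 0.28  0.41 -0.49  1.7  -0.68  1.42 -1.05] e 0.01 tilt 69 bodyminz 0.194 wr [0.61 0.03 0.46]
(117.5, 52, -97.5) [0.462 0.259 0.232] sh [-0.083  0.178 -0.211] tn [ 0.298 -0.591  0.53 ] q [ 0.28  0.42 -0.52  1.73 -0.68  1.38 -0.93] e 0.01 tilt 73 bodyminz 0.177 wr [0.6  0.04 0.44]
(117.5, 52, -103.75) [0.456 0.268 0.216] sh [-0.099  0.203 -0.247] tn [ 0.348 -0.689  0.615] q [ 0.29  0.43 -0.55  1.75 -0.68  1.34 -0.82] e 0.01 tilt 77 bodyminz 0.161 wr [0.6  0.05 0.43]
(117.5, 52, -110.0) [0.451 0.277 0.2  ] sh [-0.116  0.228 -0.283] tn [ 0.398 -0.786  0.7  ] q [ 0.3   0.44 -0.58  1.78 -0.67  1.3  -0.71] e 0.02 tilt 80 bodyminz 0.146 wr [0.59 0.06 0.41]
```

>>> servo_tool(motion=[[[-0.01, 0.047, -0.03, 0.047, -0.103, 0.104, -1], [-0.022, 0.073, -0.07, 0.097, -0.2, 0.19, -1], [-0.037, 0.1, -0.104, 0.147, -0.3, 0.274, -1], [-0.051, 0.126, -0.14, 0.197, -0.396, 0.36, -1], [-0.067, 0.152, -0.176, 0.247, -0.493, 0.445, -1], [-0.083, 0.178, -0.21, 0.3, -0.59, 0.53, -1], [-0.116, 0.228, -0.283, 0.4, -0.786, 0.7, -1], [-0.116, 0.228, -0.283, 0.4, -0.786, 0.7, -1]]])

```text
t: 12.15
eef_pos: [0.4524, 0.316, 0.1803]
eef_rot: [-2.041, -0.898, 0.074]
wrist_force: [-0.9, -0.2, -3.3]
width: 0.0625
```

```bash
python3 log.py; python3 - <<'E'
from pour import *
q=last()
A=np.array([.451,.277,.20]);B=np.array([.451,.277,.135])
for k in range(0,9):
    f=k/8; show(q,[(117.5,52+10*f,-110-70*f,A+(B-A)*f)])
E
```

```text
t 12.15 q [ 0.284  0.443 -0.556  1.783 -0.682  1.302 -0.697] p [0.4524 0.316  0.1803] z [-0.367  0.701 -0.612] y [ 0.568 -0.352 -0.744] F [-0.93 -0.16 -3.32] w 0.0625
(117.5, 52.0, -110.0) [0.451 0.277 0.2  ] sh [0.005 0.004 0.008] tn [-0.005 -0.005 -0.001] q [ 0.28  0.44 -0.56  1.78 -0.68  1.3  -0.71] e 0.0 tilt 80 bodyminz 0.146 wr [0.59 0.06 0.41]
(117.5, 53.25, -118.75) [0.451 0.277 0.192] sh [-0.     0.007 -0.004] tn [ 0.092 -0.13   0.116] q [ 0.31  0.46 -0.58  1.78 -0.68  1.29 -0.54] e 0.0 tilt 86 bodyminz 0.139 wr [0.59 0.06 0.4 ]
(117.5, 54.5, -127.5) [0.451 0.277 0.184] sh [-0.007  0.009 -0.016] tn [ 0.189 -0.257  0.231] q [ 0.34  0.48 -0.61  1.79 -0.68  1.28 -0.38] e 0.0 tilt 92 bodyminz 0.134 wr [0.59 0.05 0.39]
(117.5, 55.75, -136.25) [0.451 0.277 0.176] sh [-0.014  0.01  -0.029] tn [ 0.286 -0.386  0.342] q [ 0.37  0.51 -0.65  1.8  -0.68  1.27 -0.22] e 0.01 tilt 97 bodyminz 0.131 wr [0.59 0.05 0.38]
(117.5, 57.0, -145.0) [0.451 0.277 0.168] sh [-0.022  0.01  -0.043] tn [ 0.385 -0.518  0.449] q [ 0.4   0.53 -0.68  1.81 -0.67  1.26 -0.06] e 0.01 tilt 102 bodyminz 0.13 wr [0.59 0.04 0.37]
(117.5, 58.25, -153.75) [0.451 0.277 0.159] sh [-0.03   0.009 -0.057] tn [ 0.483 -0.653  0.553] q [ 0.44  0.56 -0.72  1.82 -0.66  1.25  0.1 ] e 0.01 tilt 106 bodyminz 0.13 wr [0.59 0.04 0.35]
(117.5, 59.5, -162.5) [0.451 0.277 0.151] sh [-0.038  0.007 -0.072] tn [ 0.58  -0.79   0.653] q [ 0.47  0.6  -0.76  1.82 -0.64  1.24  0.26] e 0.01 tilt 110 bodyminz 0.132 wr [0.59 0.03 0.34]
(117.5, 60.75, -171.25) [0.451 0.277 0.143] sh [-0.046  0.003 -0.088] tn [ 0.677 -0.931  0.75 ] q [ 0.52  0.64 -0.81  1.83 -0.62  1.22  0.41] e 0.02 tilt 112 bodyminz 0.134 wr [0.58 0.03 0.33]
(117.5, 62.0, -180.0) [0.451 0.277 0.135] sh [-0.054 -0.001 -0.105] tn [ 0.773 -1.075  0.844] q [ 0.56  0.68 -0.86  1.84 -0.58  1.2   0.55] e 0.02 tilt 114 bodyminz 0.138 wr [0.58 0.03 0.31]
```

>>> servo_tool(motion=[[[0, 0.007, -0.02, 0.092, -0.13, 0.116, -1], [-0.007, 0.009, -0.04, 0.19, -0.257, 0.23, -1], [-0.014, 0.01, -0.06, 0.286, -0.386, 0.342, -1], [-0.022, 0.01, -0.08, 0.385, -0.518, 0.45, -1], [-0.03, 0.009, -0.095, 0.483, -0.653, 0.553, -1], [-0.038, 0.007, -0.11, 0.58, -0.79, 0.653, -1], [-0.046, 0.003, -0.12, 0.677, -0.93, 0.75, -1], [-0.046, 0.003, -0.12, 0.677, -0.93, 0.75, -1]]])

```text
t: 12.95
eef_pos: [0.4378, 0.315, 0.1341]
eef_rot: [-1.246, -1.726, -0.57]
wrist_force: [0.8, 0.4, -2.3]
width: 0.0629
```

```bash
python3 log.py; python3 - <<'E'
from pour import *
q=last()
show(q,[(117.5,60.75,-171.25,np.array([.451,.277,.13])),(117.5,63,-180,np.array([.451,.277,.125]))])
from h import *
save('top','t5.png')
a=cv2.imread('pics/t5.png')[200:360,80:280];cv2.imwrite('pics/t5c.png',cv2.resize(a,None,fx=3,fy=3))
E
```

```text
t 12.95 q [ 0.479  0.637 -0.751  1.831 -0.645  1.221  0.443] p [0.4378 0.315  0.1341] z [-0.399  0.778 -0.485] y [ 0.913  0.385 -0.133] F [ 0.83  0.36 -2.31] w 0.0629
(117.5, 60.75, -171.25) [0.451 0.277 0.13 ] sh [-0.01   0.006 -0.006] tn [-0.004 -0.002  0.008] q [ 0.47  0.64 -0.75  1.84 -0.64  1.22  0.44] e 0.0 tilt 112 bodyminz 0.121 wr [0.58 0.03 0.31]
(117.5, 63, -180) [0.451 0.277 0.125] sh [-0.017  0.002 -0.013] tn [ 0.119 -0.132  0.099] q [ 0.51  0.68 -0.79  1.84 -0.63  1.21  0.61] e 0.0 tilt 115 bodyminz 0.127 wr [0.58 0.02 0.3 ]
```

View pics/t5c.png

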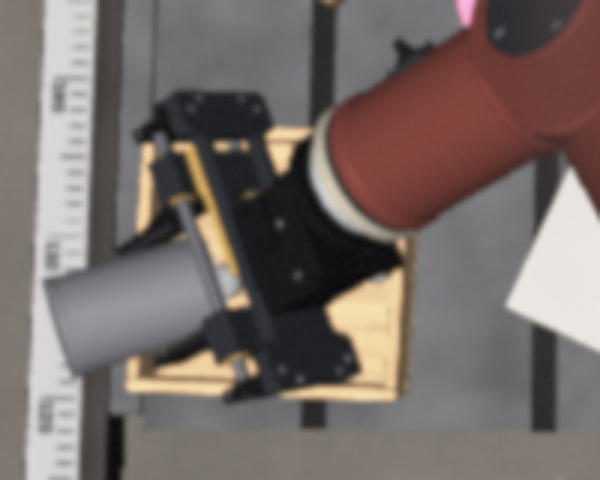

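>>> servo_tool(motion=[[[-0.01, 0.004, -0.007, 0.06, -0.066, 0.05, -1], [-0.017, 0.002, -0.013, 0.119, -0.132, 0.099, -1], [-0.017, 0.002, -0.013, 0.119, -0.132, 0.099, -1], [-0.017, 0.002, -0.013, 0.119, -0.132, 0.099, -1], [-0.017, 0.002, -0.013, 0.119, -0.132, 0.099, -1], [-0.017, 0.002, -0.013, 0.119, -0.132, 0.099, -1], [-0.017, 0.002, -0.013, 0.119, -0.132, 0.099, -1], [-0.017, 0.002, -0.013, 0.119, -0.132, 0.099, -1]]])

```text
t: 13.8
eef_pos: [0.4304, 0.318, 0.1306]
eef_rot: [-1.093, -1.808, -0.67]
wrist_force: [-0.7, -0.7, -2.8]
width: 0.0628
```

```bash
python3 log.py; python3 - <<'E'
from h import *
save('top','t6.png');save('scene','s6.png')
a=cv2.imread('pics/t6.png')[200:360,80:280];b=cv2.imread('pics/s6.png')[280:460,130:330];cv2.imwrite('pics/t6c.png',np.hstack([cv2.resize(a,(390,390)),cv2.resize(b,(390,390))]))
E
```

```text
t 13.8 q [ 0.508  0.675 -0.787  1.839 -0.634  1.214  0.604] p [0.4304 0.318  0.1306] z [-0.413  0.789 -0.455] y [0.886 0.464 0.001] F [-0.66 -0.71 -2.83] w 0.0628
```

View pics/t6c.png

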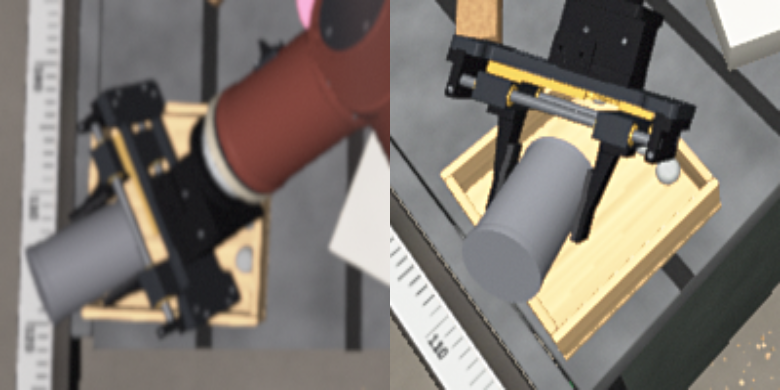

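```bash
python3 - <<'E'
from pour import *
q=last()
B=np.array([.451,.277,.125]);A=np.array([.47,.24,.30])
qs=q
for k in range(0,9):
    f=k/8; show(q,[(117.5,63-11*f,-180+70*f,B+(A-B)*f)])
for psi in (60,75,90,105,117):
  for M in ([.47,.2,.3],[.5,.1,.3],[.5,.1,.36]): show(np.array([.28,.44,-.55,1.75,-.68,1.3,-2.5]),[(psi,52,0,np.array(M))])
E
```

```text
(117.5, 63.0, -180.0) [0.451 0.277 0.125] sh [ 0.001 -0.006 -0.004] tn [ 0.001  0.002 -0.003] q [ 0.51  0.68 -0.78  1.84 -0.63  1.21  0.61] e 0.0 tilt 115 bodyminz 0.127 wr [0.58 0.02 0.3 ]
(117.5, 61.625, -171.25) [0.453 0.272 0.147] sh [ 0.015 -0.013  0.047] tn [-0.106  0.14  -0.094] q [ 0.49  0.62 -0.76  1.82 -0.65  1.25  0.44] e 0.0 tilt 113 bodyminz 0.137 wr [0.59 0.02 0.33]
(117.5, 60.25, -162.5) [0.456 0.268 0.169] sh [ 0.029 -0.022  0.097] tn [-0.211  0.277 -0.188] q [ 0.47  0.57 -0.74  1.81 -0.66  1.29  0.26] e 0.01 tilt 110 bodyminz 0.148 wr [0.59 0.02 0.35]
(117.5, 58.875, -153.75) [0.458 0.263 0.191] sh [ 0.043 -0.031  0.147] tn [-0.315  0.412 -0.287] q [ 0.46  0.53 -0.71  1.78 -0.67  1.32  0.08] e 0.01 tilt 107 bodyminz 0.161 wr [0.59 0.02 0.38]
(117.5, 57.5, -145.0) [0.46  0.258 0.212] sh [ 0.057 -0.041  0.195] tn [-0.416  0.546 -0.39 ] q [ 0.44  0.49 -0.69  1.76 -0.67  1.36 -0.09] e 0.01 tilt 102 bodyminz 0.174 wr [0.6  0.02 0.41]
(117.5, 56.125, -136.25) [0.463 0.254 0.234] sh [ 0.07  -0.053  0.242] tn [-0.516  0.678 -0.496] q [ 0.42  0.45 -0.67  1.73 -0.67  1.39 -0.2
[... 2598 characters left out ...]
.5  0.1  0.36] sh [ 0.06  -0.505  0.321] tn [-0.044  0.15  -0.36 ] q [ 0.44  0.27 -0.27  1.65 -0.74  1.67 -2.62] e 0.02 tilt 0 bodyminz 0.332 wr [ 0.57 -0.17  0.55]
(117, 52, 0) [0.47 0.2  0.3 ] sh [-0.022 -0.258  0.171] tn [-0.059  0.144 -0.093] q [ 0.4   0.35 -0.48  1.7  -0.66  1.55 -2.59] e 0.0 tilt 0 bodyminz 0.272 wr [ 0.6  -0.05  0.49]
(117, 52, 0) [0.5 0.1 0.3] sh [ 0.053 -0.508  0.171] tn [-0.059  0.144 -0.093] q [ 0.48  0.43 -0.42  1.59 -0.59  1.67 -2.52] e 0.01 tilt 0 bodyminz 0.272 wr [ 0.63 -0.15  0.49]
(117, 52, 0) [0.5  0.1  0.36] sh [ 0.053 -0.508  0.321] tn [-0.059  0.144 -0.093] q [ 0.49  0.38 -0.42  1.52 -0.61  1.76 -2.58] e 0.01 tilt 0 bodyminz 0.332 wr [ 0.63 -0.15  0.55]
```

>>> servo_tool(motion=[[[0.015, -0.013, 0.05, -0.106, 0.14, -0.094, -1], [0.03, -0.022, 0.1, -0.21, 0.277, -0.19, -1], [0.043, -0.031, 0.147, -0.315, 0.412, -0.287, -1], [0.057, -0.041, 0.195, -0.416, 0.546, -0.39, -1], [0.07, -0.053, 0.242, -0.516, 0.678, -0.496, -1], [0.084, -0.065, 0.29, -0.612, 0.81, -0.607, -1], [0.096, -0.079, 0.336, -0.706, 0.938, -0.722, -1], [0.096, -0.079, 0.336, -0.706, 0.938, -0.722, -1]]])

```text
t: 14.7
eef_pos: [0.4701, 0.2866, 0.2678]
eef_rot: [-1.953, -1.04, -0.014]
wrist_force: [-0.1, -0.4, -2.6]
width: 0.0628
```

```bash
python3 log.py; python3 - <<'E'
from pour import *
q=last()
A=np.array([.468,.245,.278]);B=np.array([.505,.16,.33])
for k in range(0,9):
    f=k/8; show(q,[(117.5-7.5*f,53.4-1.4*f,-118.75+60*f,A+(B-A)*f)])
E
```

```text
t 14.7 q [ 0.368  0.384 -0.593  1.674 -0.681  1.468 -0.624] p [0.4701 0.2866 0.2678] z [-0.367  0.712 -0.599] y [ 0.668 -0.246 -0.702] F [-0.07 -0.43 -2.61] w 0.0628
(117.5, 53.4, -118.75) [0.468 0.245 0.278] sh [-0.002  0.    -0.007] tn [0.004 0.002 0.005] q [ 0.37  0.39 -0.59  1.68 -0.68  1.47 -0.62] e 0.0 tilt 86 bodyminz 0.225 wr [0.61 0.02 0.49]
(116.5625, 53.225, -111.25) [0.473 0.234 0.285] sh [ 0.016 -0.029  0.003] tn [-0.06   0.119 -0.116] q [ 0.37  0.38 -0.57  1.67 -0.69  1.48 -0.75] e 0.0 tilt 82 bodyminz 0.229 wr [0.61 0.01 0.49]
(115.625, 53.05, -103.75) [0.477 0.224 0.291] sh [ 0.033 -0.058  0.013] tn [-0.122  0.237 -0.237] q [ 0.37  0.38 -0.54  1.66 -0.69  1.5  -0.87] e 0.0 tilt 77 bodyminz 0.234 wr [ 0.61 -0.    0.5 ]
(114.6875, 52.875, -96.25) [0.482 0.213 0.298] sh [ 0.049 -0.089  0.023] tn [-0.182  0.356 -0.358] q [ 0.37  0.37 -0.51  1.65 -0.69  1.51 -1.  ] e 0.01 tilt 72 bodyminz 0.241 wr [ 0.61 -0.02  0.5 ]
(113.75, 52.699999999999996, -88.75) [0.487 0.202 0.304] sh [ 0.065 -0.12   0.033] tn [-0.24   0.476 -0.479] q [ 0.37  0.37 -0.48  1.64 -0.7   1.53 -1.13] e 0.01 tilt 67 bodyminz 0.247 wr [ 0.62 -0.03  0.51]
(112.8125, 52.525, -81.25) [0.491 0.192 0.31 ] sh [ 0.079 -0.152  0.043] tn [-0.296  0.597 -0.6  ] q [ 0.37  0.36 -0.46  1.63 -0.7   1.54 -1.26] e 0.01 tilt 62 bodyminz 0.249 wr [ 0.62 -0.05  0.51]
(111.875, 52.35, -73.75) [0.496 0.181 0.317] sh [ 0.092 -0.184  0.053] tn [-0.349  0.72  -0.721] q [ 0.37  0.36 -0.43  1.62 -0.7   1.56 -1.39] e 0.01 tilt 57 bodyminz 0.251 wr [ 0.62 -0.06  0.52]
(110.9375, 52.175, -66.25) [0.5   0.171 0.324] sh [ 0.104 -0.216  0.064] tn [-0.401  0.843 -0.842] q [ 0.38  0.35 -0.41  1.61 -0.71  1.57 -1.52] e 0.01 tilt 51 bodyminz 0.256 wr [ 0.62 -0.07  0.52]
(110.0, 52.0, -58.75) [0.505 0.16  0.33 ] sh [ 0.115 -0.248  0.075] tn [-0.451  0.968 -0.962] q [ 0.38  0.35 -0.38  1.6  -0.71  1.59 -1.65] e 0.01 tilt 45 bodyminz 0.261 wr [ 0.62 -0.09  0.53]
```

>>> servo_tool(motion=[[[0.016, -0.029, 0.003, -0.06, 0.119, -0.116, -1], [0.033, -0.058, 0.013, -0.122, 0.237, -0.237, -1], [0.049, -0.089, 0.023, -0.182, 0.356, -0.358, -1], [0.065, -0.12, 0.033, -0.24, 0.476, -0.48, -1], [0.079, -0.152, 0.043, -0.296, 0.597, -0.6, -1], [0.092, -0.184, 0.053, -0.35, 0.72, -0.72, -1], [0.104, -0.216, 0.064, -0.4, 0.843, -0.842, -1], [0.115, -0.248, 0.075, -0.45, 0.968, -0.962, -1]]])

```text
t: 15.5
eef_pos: [0.5147, 0.1868, 0.295]
eef_rot: [-2.263, 0.227, 0.483]
wrist_force: [0.4, 0.1, -2.4]
width: 0.0627
```

```bash
python3 log.py; python3 - <<'E'
from pour import *
q=last()
def c(az,z=.33,r=.53):a=np.radians(az);return np.array([r*np.cos(a),r*np.sin(a),z])
for k in range(0,11):
    f=k/8; show(q,[(110-36*f,52,-58.75*(1-k/10),c(17.6-41*f))])
E
python3 - <<'E'
from h import *
save('top','t7.png');save('scene','s7.png')
a=cv2.imread('pics/t7.png')[220:350,100:240];b=cv2.imread('pics/s7.png')[280:460,130:330];cv2.imwrite('pics/t7c.png',np.hstack([cv2.resize(a,(390,390)),cv2.resize(b,(390,390))]))
E
```

```text
t 15.5 q [ 0.372  0.348 -0.373  1.612 -0.716  1.585 -1.639] p [0.5147 0.1868 0.295 ] z [-0.269  0.743 -0.612] y [-0.312 -0.669 -0.675] F [ 0.37  0.11 -2.37] w 0.0627
(110.0, 52, -58.75) [0.505 0.16  0.33 ] sh [0.004 0.002 0.007] tn [-0.004 -0.004  0.004] q [ 0.37  0.35 -0.37  1.6  -0.71  1.59 -1.64] e 0.0 tilt 45 bodyminz 0.261 wr [ 0.62 -0.09  0.53]
(105.5, 52, -52.875) [0.517 0.114 0.33 ] sh [ 0.038 -0.119  0.003] tn [-0.036  0.094 -0.177] q [ 0.42  0.35 -0.32  1.6  -0.72  1.6  -1.73] e 0.0 tilt 41 bodyminz 0.262 wr [ 0.61 -0.14  0.52]
(101.0, 52, -47.0) [0.526 0.068 0.33 ] sh [ 0.06  -0.242 -0.001] tn [-0.06   0.195 -0.356] q [ 0.47  0.35 -0.27  1.6  -0.73  1.62 -1.81] e 0.0 tilt 37 bodyminz 0.263 wr [ 0.59 -0.2   0.52]
(96.5, 52, -41.125) [0.53  0.021 0.33 ] sh [ 0.07  -0.365 -0.004] tn [-0.076  0.299 -0.535] q [ 0.51  0.35 -0.22  1.6  -0.74  1.63 -1.89] e 0.0 tilt 32 bodyminz 0.265 wr [ 0.58 -0.25  0.52]
(92.0, 52, -35.25) [ 0.529 -0.027  0.33 ] sh [ 0.069 -0.489 -0.007] tn [-0.084  0.406 -0.714] q [ 0.56  0.35 -0.17  1.6  -0.75  1.64 -1.98] e 0.0 tilt 28 bodyminz 0.268 wr [ 0.5
[... 517 characters left out ...]
 0.35 -0.01  1.6  -0.77  1.69 -2.23] e 0.01 tilt 14 bodyminz 0.282 wr [ 0.46 -0.44  0.52]
(74.0, 52, -11.749999999999998) [ 0.486 -0.21   0.33 ] sh [-0.049 -0.96  -0.015] tn [-0.035  0.857 -1.408] q [ 0.76  0.35  0.04  1.61 -0.78  1.7  -2.32] e 0.01 tilt 9 bodyminz 0.288 wr [ 0.41 -0.48  0.52]
(69.5, 52, -5.874999999999999) [ 0.466 -0.253  0.33 ] sh [-0.104 -1.067 -0.015] tn [-1.000e-03  9.770e-01 -1.575e+00] q [ 0.81  0.35  0.09  1.61 -0.78  1.72 -2.4 ] e 0.01 tilt 5 bodyminz 0.295 wr [ 0.37 -0.51  0.52]
(65.0, 52, -0.0) [ 0.441 -0.294  0.33 ] sh [-0.168 -1.167 -0.016] tn [ 0.043  1.099 -1.739] q [ 0.85  0.35  0.14  1.61 -0.79  1.74 -2.49] e 0.01 tilt 0 bodyminz 0.302 wr [ 0.32 -0.55  0.52]
```

View pics/t7c.png

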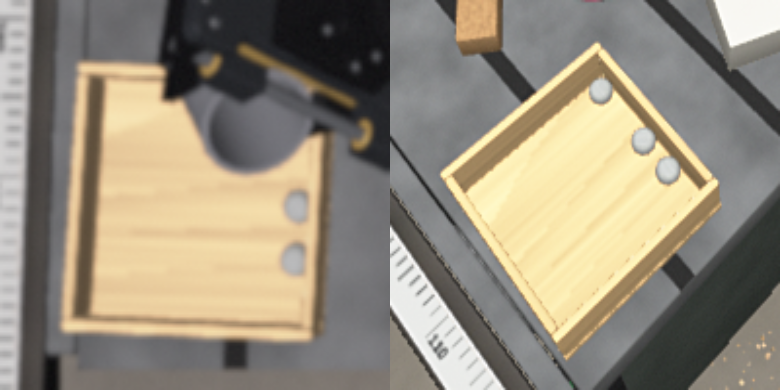

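All three balls lie in the tray (scene crop 600,90 / 643,140 / 667,170). Next I'll bring the can upright over the disc side and heft it.

>>> servo_tool(motion=[[[0.038, -0.119, 0.005, -0.036, 0.094, -0.177, -1], [0.06, -0.24, 0.005, -0.06, 0.195, -0.356, -1], [0.07, -0.365, 0.005, -0.076, 0.3, -0.535, -1], [0.069, -0.489, 0.0, -0.084, 0.406, -0.714, -1], [0.056, -0.611, 0.0, -0.084, 0.515, -0.89, -1], [0.056, -0.611, 0.0, -0.084, 0.515, -0.89, -1]]])

```text
t: 16.2
eef_pos: [0.5365, -0.0647, 0.2932]
eef_rot: [-1.95, 1.207, 0.535]
wrist_force: [0.7, 0.4, -1.8]
width: 0.0625
```

```bash
python3 log.py; python3 - <<'E'
from pour import *
q=last()
def c(az,z=.33,r=.53):a=np.radians(az);return np.array([r*np.cos(a),r*np.sin(a),z])
for k in range(0,7):
    f=k/6; show(q,[(87.5-22.5*f,52,-29.4*(1-f),c(-8-25.5*f,.33-.03*f,.53+.007*f))])
E
```

```text
t 16.2 q [ 0.617  0.344 -0.109  1.598 -0.754  1.664 -2.061] p [ 0.5365 -0.0647  0.2932] z [ 0.042  0.785 -0.618] y [-0.885 -0.258 -0.388] F [ 0.74  0.39 -1.85] w 0.0625
(87.5, 52, -29.4) [ 0.525 -0.074  0.33 ] sh [ 0.001  0.018 -0.005] tn [0.003 0.003 0.01 ] q [ 0.61  0.34 -0.11  1.6  -0.75  1.66 -2.06] e 0.0 tilt 23 bodyminz 0.272 wr [ 0.52 -0.35  0.52]
(83.75, 52, -24.5) [ 0.519 -0.113  0.325] sh [-0.015 -0.082 -0.019] tn [ 0.011  0.088 -0.14 ] q [ 0.65  0.35 -0.07  1.61 -0.76  1.66 -2.13] e 0.0 tilt 19 bodyminz 0.271 wr [ 0.5  -0.39  0.51]
(80.0, 52, -19.6) [ 0.51  -0.151  0.32 ] sh [-0.039 -0.181 -0.033] tn [ 0.023  0.173 -0.29 ] q [ 0.69  0.36 -0.03  1.61 -0.77  1.67 -2.19] e 0.0 tilt 15 bodyminz 0.27 wr [ 0.47 -0.43  0.51]
(76.25, 52, -14.7) [ 0.499 -0.189  0.315] sh [-0.071 -0.277 -0.047] tn [ 0.042  0.258 -0.44 ] q [ 0.73  0.36  0.01  1.61 -0.77  1.68 -2.26] e 0.0 tilt 12 bodyminz 0.27 wr [ 0.44 -0.46  0.5 ]
(72.5, 52, -9.8) [ 0.485 -0.226  0.31 ] sh [-0.109 -0.37  -0.06 ] tn [ 0.066  0.342 -0.589] q [ 0.77  0.37  0.06  1.62 -0.78  1.68 -2.32] e 0.0 tilt 8 bodyminz 0.27 wr [ 0.41 -0.49  0.5 ]
(68.75, 52, -4.899999999999999) [ 0.468 -0.262  0.305] sh [-0.154 -0.459 -0.073] tn [ 0.095  0.426 -0.738] q [ 0.81  0.38  0.1   1.62 -0.79  1.69 -2.39] e 0.0 tilt 4 bodyminz 0.271 wr [ 0.37 -0.52  0.49]
(65.0, 52, -0.0) [ 0.448 -0.296  0.3  ] sh [-0.206 -0.545 -0.086] tn [ 0.131  0.509 -0.886] q [ 0.85  0.39  0.14  1.62 -0.79  1.7  -2.45] e 0.0 tilt 0 bodyminz 0.272 wr [ 0.33 -0.55  0.49]
```

>>> servo_tool(motion=[[[-0.015, -0.082, -0.019, 0.011, 0.088, -0.14, -1], [-0.039, -0.18, -0.033, 0.023, 0.173, -0.29, -1], [-0.071, -0.277, -0.047, 0.042, 0.258, -0.44, -1], [-0.11, -0.37, -0.06, 0.066, 0.342, -0.59, -1], [-0.155, -0.46, -0.073, 0.095, 0.426, -0.738, -1], [-0.22, -0.56, -0.08, 0.131, 0.509, -0.886, -1], [-0.22, -0.56, -0.08, 0.131, 0.509, -0.886, -1], [-0.22, -0.56, -0.08, 0.131, 0.509, -0.886, -1]]])

```text
t: 17.0
eef_pos: [0.4489, -0.2816, 0.2625]
eef_rot: [-1.248, 1.931, 0.607]
wrist_force: [0.5, 1.3, -1.9]
width: 0.0627
```

```bash
python3 log.py; python3 - <<'E'
from h import *
robot.read_camera('top')
f=[]
for _ in range(22):
    robot.read_camera('top');f.append(robot.get_state()['wrist_force'])
f=np.array(f);print(f.mean(0),f.std(0)/np.sqrt(len(f)),robot.get_state()['t'],f[:,2].round(1))
for n in ('can_mid','can_mouth'): print(n,[(np.round(q['at'],4).tolist(),round(q['p'],2)) for q in robot.tip_of('top',n)][:2])
d=save('top','t8.png');s=save('scene','s8.png')
a=cv2.imread('pics/t8.png')[220:350,100:240];b=cv2.imread('pics/s8.png')[60:260,330:530];cv2.imwrite('pics/t8c.png',np.hstack([cv2.resize(a,(390,390)),cv2.resize(b,(390,390))]))
E
```

```text
t 17.0 q [ 0.855  0.382  0.139  1.625 -0.791  1.709 -2.438] p [ 0.4489 -0.2816  0.2625] z [ 0.331  0.72  -0.61 ] y [-0.911  0.413 -0.006] F [ 0.47  1.29 -1.93] w 0.0627
[ 0.20616556 -0.06861376 -1.74696488] [0.11804804 0.1110992  0.10801792] 18.15 [-2.3 -1.2 -1.4 -1.9 -1.6 -1.  -2.9 -1.  -1.3 -1.6 -2.2 -1.6 -1.4 -1.3
 -2.4 -2.1 -2.5 -1.6 -1.6 -1.5 -1.6 -2.4]
can_mid [([0.4425, -0.295, 0.2564], 0.68)]
can_mouth [([0.4391, -0.3019, 0.3067], 0.79)]
```

View pics/t8c.png

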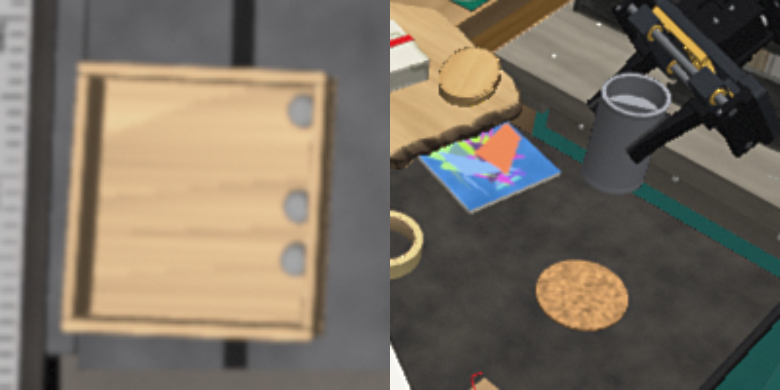

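The heft reads 1.75 ± 0.11 N, against 4.3 N full, so the can is empty, and all three balls are in the tray (left crop 300,110 / 297,205 / 293,258). Now I'll measure the free disc for the placing.

```bash
python3 - <<'E'
from cam import *
for c in ('top','scene','wrist'):
    d=robot.read_camera(c)
    if c=='wrist': CAM[c]=(d['mtx'],d['xyz'],d['attitude'])
    for n in ('rest','can_mid'):
        print(c,n,[(np.round(q['at'],4).tolist(),round(q['p'],2)) for q in robot.tip_of(c,n)][:2])
    for q in robot.cut_out(c,'rest')[:2]:
        cn=max(cv2.findContours(q['pixels'].astype(np.uint8),0,1)[0],key=cv2.contourArea)
        e=cv2.fitEllipse(cn);print(c,'ell',np.round(ray(c,e[0],.006),4),round(q['p'],2))
from kin import *
s=robot.get_state();T,Rm=FK(s['joint_pos']);Rp=tool(65,52,1)
print('T',T,'turn to upright',np.round(R.from_matrix(Rp@Rm.T).as_rotvec()/(np.pi/4),3),'G',T-.019*Rm[:,2],s['t'])
E
```

```text
top rest [([0.6587, 0.0891, 0.0011], 0.74), ([0.4438, -0.3127, -0.0049], 0.68)]
top can_mid [([0.4437, -0.2951, 0.2532], 0.98)]
top ell [0.6613 0.0909 0.006 ] 0.79
top ell [ 0.449  -0.3028  0.006 ] 0.61
scene rest [([0.6586, 0.0908, 0.0018], 0.89), ([0.4406, -0.3108, 0.0008], 0.7)]
scene can_mid [([0.4432, -0.2942, 0.2556], 0.72)]
scene ell [ 0.4426 -0.3115  0.006 ] 0.87
wrist rest []
wrist can_mid [([0.4427, -0.2949, 0.2532], 0.94), ([0.4674, 0.2625, -0.002], 0.18)]
T [ 0.44919751 -0.28125278  0.2629515 ] turn to upright [-0.006  0.008 -0.012] G [ 0.44293064 -0.29493491  0.27455003] 18.95
```

>>> servo_tool(motion=[[[0, -0.04, -0.1, -0.006, 0.008, -0.012, -1], [0, -0.042, -0.2, -0.006, 0.008, -0.012, -1], [0, -0.042, -0.3, -0.006, 0.008, -0.012, -1], [0, -0.042, -0.38, -0.006, 0.008, -0.012, -1], [0, -0.042, -0.44, -0.006, 0.008, -0.012, -1], [0, -0.042, -0.48, -0.006, 0.008, -0.012, -1], [0, -0.042, -0.48, -0.006, 0.008, -0.012, -1], [0, -0.042, -0.48, -0.006, 0.008, -0.012, -1]]])

```text
t: 19.75
eef_pos: [0.4495, -0.2984, 0.0718]
eef_rot: [-1.24, 1.945, 0.604]
wrist_force: [0.6, -0.0, -1.2]
width: 0.0628
```

```bash
python3 log.py; python3 - <<'E'
from cam import *
save('scene','s9.png')
f=[]
for c in ('top','scene','wrist'):
    d=robot.read_camera(c);f.append(robot.get_state()['wrist_force'])
    for n in ('can_mid','can_mouth','rest'):
        print(c,n,[(np.round(q['at'],4).tolist(),round(q['p'],2)) for q in robot.tip_of(c,n)][:2])
print(np.mean(f,0))
b=cv2.imread('pics/s9.png')[130:270,360:520];cv2.imwrite('pics/s9c.png',cv2.resize(b,None,fx=4,fy=4))
E
```

```text
t 19.75 q [ 0.879  0.625  0.13   1.704 -0.804  1.484 -2.21 ] p [ 0.4495 -0.2984  0.0718] z [ 0.333  0.714 -0.616] y [-0.906  0.422 -0.001] F [ 0.64 -0.02 -1.24] w 0.0628
top can_mid [([0.4422, -0.3116, 0.0645], 0.78), ([0.4414, -0.3107, 0.0959], 0.35)]
top can_mouth [([0.4394, -0.3211, 0.1132], 0.94), ([0.4456, -0.3144, 0.0901], 0.35)]
top rest [([0.4451, -0.3128, -0.0019], 0.79), ([0.6586, 0.0914, -0.0009], 0.6)]
scene can_mid [([0.4439, -0.3104, 0.0634], 0.84)]
scene can_mouth [([0.4447, -0.3136, 0.112], 0.72)]
scene rest [([0.6628, 0.0912, 0.0033], 0.95), ([0.4437, -0.3146, -0.0007], 0.67)]
wrist can_mid [([0.4427, -0.3124, 0.0642], 0.87), ([0.4464, -0.3145, 0.0012], 0.71)]
wrist can_mouth [([0.4441, -0.313, 0.1164], 0.89)]
wrist rest [([0.4464, -0.3114, 0.0022], 0.97)]
[ 0.10436068 -0.13476709 -2.36405308]
```

View pics/s9c.png

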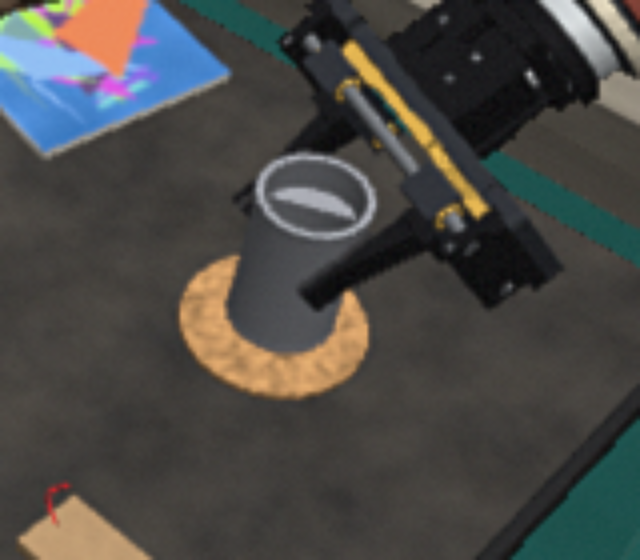

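>>> servo_tool(motion=[[[0, 0, -0.01, 0, 0, 0, -1], [0, 0, -0.018, 0, 0, 0, -1], [0, 0, -0.023, 0, 0, 0, -1], [0, 0, -0.023, 0, 0, 0, -1], [0, 0, -0.023, 0, 0, 0, -1]]])

```text
t: 20.9
eef_pos: [0.4492, -0.298, 0.0617]
eef_rot: [-1.239, 1.945, 0.605]
wrist_force: [0.6, -0.2, -2.6]
width: 0.0629
```

```bash
python3 log.py; python3 - <<'E'
from h import *
f=[]
for _ in range(5):
    robot.read_camera('wrist');f.append(robot.get_state()['wrist_force'])
print(np.mean(f,0))
E
```

```text
t 20.9 q [ 0.88   0.639  0.129  1.707 -0.806  1.473 -2.199] p [ 0.4492 -0.298   0.0617] z [ 0.333  0.714 -0.616] y [-0.906  0.422  0.   ] F [ 0.62 -0.17 -2.63] w 0.0629
[ 0.20505525  0.39578272 -1.65504282]
```

>>> servo_tool(motion=[[[0, 0, -0.0025, 0, 0, 0, -1], [0, 0, -0.004, 0, 0, 0, -1], [0, 0, -0.004, 0, 0, 0, -1]]])

```text
t: 21.45
eef_pos: [0.4493, -0.2979, 0.0609]
eef_rot: [-1.239, 1.944, 0.605]
wrist_force: [-2.4, 1.0, 4.5]
width: 0.0627
```

```bash
python3 log.py; python3 - <<'E'
from h import *
f=[]
for _ in range(6):
    robot.read_camera('scene');f.append(robot.get_state()['wrist_force'])
print(np.mean(f,0))
for c in ('top','wrist'):
    robot.read_camera(c);print(c,[(np.round(q['at'],4).tolist(),round(q['p'],2)) for n in ('can_mid','can_mouth') for q in robot.tip_of(c,n)][:3])
E
```

```text
t 21.45 q [ 0.88   0.641  0.128  1.707 -0.807  1.472 -2.197] p [ 0.4493 -0.2979  0.0609] z [ 0.333  0.715 -0.615] y [-0.907  0.422 -0.   ] F [-2.42  0.97  4.51] w 0.0627
[-1.60001718  0.12320851  5.43293239]
top [([0.4439, -0.3101, 0.0512], 0.8), ([0.4363, -0.3194, 0.1034], 0.86), ([0.4399, -0.3096, 0.0118], 0.33)]
wrist [([0.4415, -0.312, 0.0535], 0.76), ([0.4388, -0.3123, 0.1017], 0.67)]
```

Contact with the disc: the force went from -1.7 to +5.4 N. Opening slowly.

>>> servo_tool(motion=[[[0, 0, 0.001, 0, 0, 0, 0.5], [0, 0, 0.001, 0, 0, 0, 0.6], [0, 0, 0.001, 0, 0, 0, 0.8], [0, 0, 0.001, 0, 0, 0, 1], [0, 0, 0.001, 0, 0, 0, 1], [0, 0, 0.001, 0, 0, 0, 1], [0, 0, 0.001, 0, 0, 0, 1]]])

```text
t: 22.75
eef_pos: [0.4492, -0.2981, 0.0605]
eef_rot: [-1.24, 1.945, 0.604]
wrist_force: [-0.2, -0.4, 0.4]
width: 0.0866
```

```bash
python3 log.py; python3 - <<'E'
from h import *
save('wrist','w10.png');save('scene','s10.png')
a=cv2.imread('pics/w10.png');b=cv2.imread('pics/s10.png')[130:270,360:520]
cv2.imwrite('pics/c10.png',np.hstack([cv2.resize(a,(400,300)),cv2.resize(b,(343,300))]))
E
```

```text
t 22.75 q [ 0.88   0.641  0.128  1.707 -0.806  1.471 -2.198] p [ 0.4492 -0.2981  0.0605] z [ 0.333  0.714 -0.616] y [-0.906  0.422  0.   ] F [-0.21 -0.4   0.4 ] w 0.0866
```

View pics/c10.png

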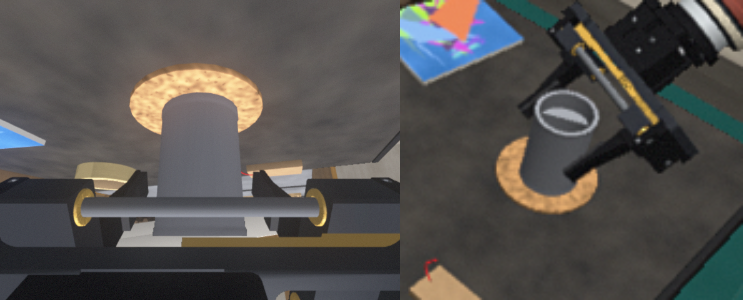

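The can stands upright on the disc and the fingers are clear on both sides. Backing off along the tool axis.

>>> servo_tool(motion=[[[-0.015, -0.033, 0.029, 0, 0, 0, 1], [-0.04, -0.086, 0.075, 0, 0, 0, 1], [-0.075, -0.16, 0.14, 0, 0, 0, 1], [-0.1, -0.214, 0.2, 0, 0, 0, 1], [-0.125, -0.27, 0.28, 0, 0, 0, 1], [-0.125, -0.27, 0.35, 0, 0, 0, 1], [-0.125, -0.27, 0.35, 0, 0, 0, 1], [-0.125, -0.27, 0.35, 0, 0, 0, 1]]])

```text
t: 23.65
eef_pos: [0.3993, -0.4061, 0.2008]
eef_rot: [-1.24, 1.945, 0.603]
wrist_force: [0.3, 0.3, -0.5]
width: 0.0872
```

```bash
python3 log.py; python3 - <<'E'
from h import *
for c in ('top','scene'):
    save(c,c+'11.png')
    for n in ('can_mid','can_mouth','rest','block','tags','roll'): print(c,n,[(np.round(q['at'],4).tolist(),round(q['p'],2)) for q in robot.tip_of(c,n)][:2])
E
```

```text
t 23.65 q [ 0.987  0.603  0.194  1.434 -0.744  1.792 -2.296] p [ 0.3993 -0.4061  0.2008] z [ 0.333  0.714 -0.616] y [-0.906  0.422 -0.001] F [ 0.32  0.3  -0.49] w 0.0872
top can_mid [([0.4434, -0.3097, 0.0516], 0.8)]
top can_mouth [([0.4392, -0.3189, 0.1024], 0.93), ([0.4431, -0.3134, 0.0098], 0.61)]
top rest [([0.6583, 0.09, 0.0009], 0.83), ([0.4427, -0.3135, -0.0029], 0.72)]
top block [([0.6862, 0.2276, -0.0013], 0.76)]
top tags [([0.4177, -0.1151, -0.0025], 0.71)]
top roll [([0.6678, -0.1988, 0.0003], 0.79), ([0.4451, -0.3133, -0.0051], 0.64)]
scene can_mid [([0.4428, -0.3107, 0.0529], 0.71)]
scene can_mouth [([0.4441, -0.3132, 0.1036], 0.93)]
scene rest [([0.6624, 0.0907, 0.0019], 0.79), ([0.4388, -0.3148, -0.0042], 0.71)]
scene block [([0.6862, 0.2281, -0.0037], 0.85)]
scene tags [([0.4161, -0.114, -0.0017], 0.94)]
scene roll [([0.6668, -0.203, -0.0002], 0.94), ([0.4443, -0.3105, 0.0498], 0.53)]
```

View pics/scene11.png

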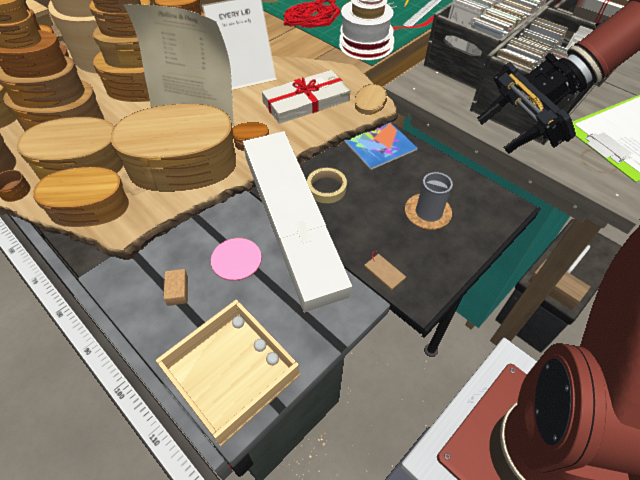

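View pics/top11.png

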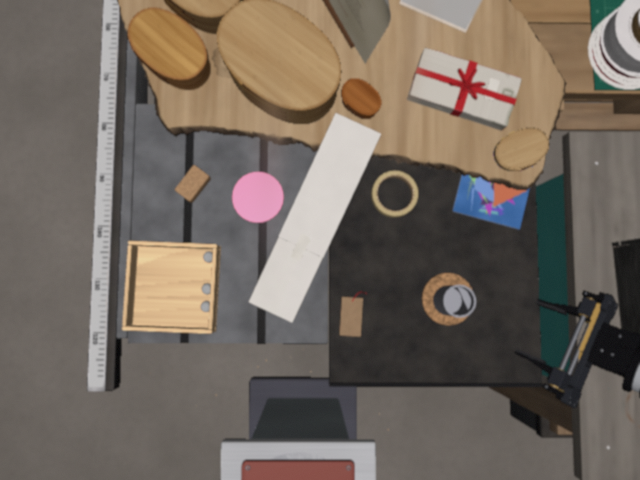

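The can is upright on the cork at scene (433,197). The three balls are in the tray at (238,322), (260,345) and (272,359), the other things are where they were, and the arm is clear.

```bash
python3 -c "
from cell import robot
print(robot.hand_in())"
```

```text
the job is handed in; nothing more can be done
None
```

The job is done and handed in at about 24 s. I gripped the canister at a slant and carried it over the carton. One tip over the tray, about 115° with the catch plate's side high, emptied it. I then held it upright and still for just over a second to heft it, stood it back on the cork disc, let go and backed off.

- **Weight:** the heft read about 1.75 N, against 4.3 N full. The drop of 2.6 N is more than the 1.7 N the three balls should weigh. The empty reading is right at the low end of the stated empty weight (1.77 to 2.55 N), and I put the difference down to noise in the force readings.
- **Balls:** three were seen in the tray after the tip and again in the last pictures.
- **Canister:** it stands upright at about (0.443, -0.311), close to the disc's centre at (0.443, -0.313).
- **Other things:** the block, tags, roll and pink disc were unmoved, within measuring error. The arm is touching nothing.

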